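# Draw a flat cover plate out of the rack and lay it on the stack

## Robot

A 6-joint arm with a two-finger parallel gripper is mounted at the origin on a cart in front of the work surface, level with it; the furniture and walls round the work are solid. World frame = base frame: x ahead of the robot, y to its left, z up, the work surface at z = 0. Lengths are in mm, angles in rad, forces in N, time in s.
With the tool pointing down it reaches from about 325 to 775 mm from the base axis. Payload 5.5 kg.
Tool frame: the origin (TCP) lies at the very end of the fingers, on their centre line; the grasp point (between the pads) lies 19 mm behind it (grasp_offset is the distance from the TCP to the grasp point, in mm); y points along the fingers, z is the direction in which the jaws open and shut, and the axes are right-handed (so a half turn about y gives the same grasp; the last joint's range is limited). The gripper opens to 88 mm and grips with 3 to 60 N. Pads are 20 mm wide; open, the fingers measure 115 mm over their backs; the gripper's body (75 mm by 178 mm) begins 61 mm behind the grasp point.
Start: joints at [-1.372, 0.091, 1.231, -0, 1.82, -0.057], TCP at [151.811, -580.491, 222.631] pointing down, gripper open.
Joint ranges: [-2.87, 2.87], [-0.86, 2.18], [0.17, 2.46], [-1.51, 4.65], [0.06, 2.69], [-2.65, 2.65]. Speed limits (rad/s): [2.57, 2.57, 3.01, 3.14, 3.14, 3.14].

## Interface

Orientations are given as a unit quaternion [w, x, y, z].
In Python, from workcell import observe, camera, camera_model, finish_job, grasp_offset gives the robot as it stands.
- The arm moves only by the tool arm_command, never from a script. Its argument "series" is a list of rows, each an object with "offset": the shift along the tool's x, y, z in m, a list of three; "rotation": the turn, a rotation vector about the tool's x, y, z in degrees, a list of three; "claw": the finger opening in m, from 0 to 0.0878. A call has 1 to 10 rows; each row is the pose to reach, as a shift and turn from the pose commanded when the call began, along the tool's axes at that moment; what a row does not reach only later rows make up. A row lasts 1/8 s, in which the tool goes at most 62.5 mm and 10.7 degrees, less where a joint would pass 70% of its speed; a pose out of reach is approached as far as the arm can. A call with a gripper value outside its range is refused whole. The fingers move at their own pace and stop on an object; "newtons" is the grip in N (left out, the last holds). Time passes only in rows, so rows that repeat a pose let the fingers close. It gives the time, the measured TCP pose, the force and the opening at its end, in the units of the state.
- observe(): the state, without advancing time (a new reading comes with each control period).
- camera(name): name is "side" or "top" or "wrist"; returns the picture (384x512x3 uint8, red, green, blue); there is no depth.
- camera_model(name): a dict with "vfov" (degrees; the focal length in pixels is half the picture's height over the tangent of half this angle, whatever the lens; pixels are square), "cx", "cy" (the principal point, pixels), "world_to_cam" (4x4, takes a point from world to camera coordinates); the wrist camera has in their place "hand_eye" (4x4, takes a point from camera to tool coordinates, whose origin is the TCP and whose axes are the tool frame's). Camera axes: x right, y down, z forward; pixel columns grow to the right and rows downward; lengths in mm; the calibration is good to about 2 mm. The wrist camera is an equidistant fisheye: a pixel r from the principal point sees the ray r / f radians off the axis. A picture is of the moment at which its call begins: read the wrist's pose just before it. camera_model takes no time and is no camera call.
- finish_job(): hands the job in, once; it reports no verdict.
The state is a dict: "time_s": time; "joint_pos": joint angles; "joint_vel": joint speeds; "joint_efforts": joint torques, N m; "tcp_pos": TCP position; "ee_rot": TCP orientation; "ft_force": force on the tool from outside, world axes, zero at the start; "wrist_torque": the same for the moment, N m; "width": finger opening in mm.
Only numpy, scipy, OpenCV 4.12 (cv2) and the standard library are available. Lean on these libraries where they do the work, as an engineer would, in place of code of your own. Each camera call takes 0.05 s, during which the arm holds its last target.

## Task

One flat metal cover plate still lies in the low bay of the plate rack, under its tray, where it is too flat and too boxed in to be picked up. Reach in at a slant, slide it out over the front edge of the bay until it overhangs, grip it there by its two long sides and lay it gently and flat on top of the two narrower plates stacked on the pedestal, lengthwise and centred to within about a centimetre. Leave the stack tidy and the other things where they are.

Things in the scene. Friction and masses are not known exactly. Their poses are not given: they have to be found in the camera images.
- plate_centre (a point): the flat aluminium cover plate to move, 100 x 50 x 5 mm, about 0.075 kg, lying in the rack, front end 12 to 24 mm behind the deck's front edge. Point at its centre (half-way up); x along its length, y across, z up. Plates and deck are smooth (friction about 0.25): pressed with 5 to 15 N by a fingertip it slides along with it; it tips if pressed where it overhangs
- rack: the plate rack (fixed, in the left or right half of the work). Over its deck stands a grey tray, 120 mm wide, 50 mm high, underside 67 mm above the deck, front wall 58 mm inward of the deck's front edge, on posts 40 to 50 mm either side of the middle, behind that wall. Origin on the table under the middle of the deck, 80 mm inward of its front edge; x leads inward
- rack_front (a point): middle of the front edge of the rack's deck, on its top: a flat steel slab 160 mm deep, 80 mm wide, 12 mm thick, top 55 mm above the table, nothing in front of it. x leads inward along the deck, y across, z up. Side rails along the deck, inner faces 60 mm apart, 9 mm high, 10 mm thick, end flush with the front edge
- stack_top_centre (a point): the upper of the two narrower flat aluminium spacer plates stacked on the pedestal, each 100 x 34 x 5 mm, 0.05 kg, loose. Point at its centre (half-way up), 37.5 mm above the table; x along its length, y across, z up. The cover plate is as long but 50 mm wide: laid centrally, it stands 8 mm over the stack on either side
- pedestal: small fixed grey pedestal that carries the stack: a foot 110 x 60 x 8 mm with a block 80 x 30 mm on it, block top 30 mm above the table, so that fingers have room beside the plates. Origin at the centre of its underside, x along its length
- tape_roll: tape roll, ring 102 mm across and 24 mm high, lying in the tray of the rack (bystander). Origin at the centre of its underside
- tube: closed white tube, 45 mm across and 118 mm high, standing at the left of the work (bystander). Origin at the centre of its underside
- die: small press die, a plain round metal piece 26 mm across and 18 mm high, standing beside the pedestal (bystander). Origin at the centre of its underside
- cap: white snap cap, disc 46 mm across and 12 mm high, lying near the front edge of the table (bystander). Origin at the centre of its underside
- screwdriver: screwdriver, 205 mm long, 28 mm thick, lying at the left (bystander)
- spanner: open-ended spanner, 165 mm long, 29 mm wide, 6 mm thick, lying at the right (bystander)
There are look-alikes about, which are no part of the job. What is shaped like the part that bears plate_centre but purple, red or turquoise is not meant.

How it is judged (in metres and radians):
On the way:
1. the plate, lying flat on the deck, overhangs the front edge by at least 20 mm (x of plate_centre in the frame of rack_front between -0.02 and 0.03 m and z of plate_centre in the frame of rack_front below 0.006 m and angle between plate_centre's own z axis and vertical below 0.08 rad), for 0.2 s.
At the end, for the whole second after the job is handed in: the plate lies flat on the top plate of the stack, centres within 10 mm and long sides within 0.15 rad of one another; the stack's top plate still lies on the lower one, within 12 mm and 0.15 rad of the pedestal's middle; the plate is released (horizontal distance between plate_centre and stack_top_centre below 0.01 m and z of plate_centre in the frame of stack_top_centre between 0.0035 and 0.0065 m and angle between the x axis of plate_centre and the x axis of stack_top_centre, either way round below 0.15 rad and angle between plate_centre's own z axis and vertical below 0.06 rad and horizontal distance between stack_top_centre and pedestal below 0.012 m and z of stack_top_centre in the frame of pedestal above 0.036 m and angle between the x axis of stack_top_centre and the x axis of pedestal, either way round below 0.15 rad); the robot touches nothing.
It fails at once if the plate is dropped on to the stack from more than about 15 mm (horizontal distance between plate_centre and stack_top_centre below 0.08 m and z of plate_centre in the frame of stack_top_centre above 0.02 m and contact force between plate and anything else below 0.02 N).
It fails at once if a bystander (tape roll, tube, die, cap, screwdriver, spanner) is moved more than 30 mm (distance of any of tape_roll, tube, die, cap, screwdriver, spanner from where it was at the start of the episode above 0.03 m).
It also fails if it takes over 72 s, if anything falls off the work surface, if the arm or the gripper's body presses on something with over 40 N, if the wrist force passes 120 N, or if a joint passes its speed limit or range.

## Working session

There is one attempt and no reset: what is moved stays moved. The work goes in short steps, Python scripts to look and compute and a tool call to move; the robot and the scene stay as the last step left them, time stands still between calls to the robot, and variables do not carry over. Pictures are saved under pics/ and viewed, and the job is handed in when it is done.

Besides the shell and the picture viewer there is one more tool, called after "Call:" as a command line: name --argument value ..., lists and objects as JSON in quotes. arm_command: Moves the arm, as the interface text tells. Its arguments: {"type":"object","properties":{"series":{"type":"array"},"newtons":{"type":"number"}},"required":["series"]}

```bash
ls; mkdir -p pics; python3 - <<'E'
from workcell import *
import cv2
s=observe()
for k in s: print(k,s[k])
print(grasp_offset)
for n in ("side","top","wrist"):
    im=camera(n); cv2.imwrite(f"pics/{n}0.png",im[:,:,::-1]); print(n,camera_model(n))
E
```

```text
pics
time_s 0.0
joint_pos [-1.37171013e+00  9.18380453e-02  1.23184122e+00  5.94524090e-06
  1.81978664e+00 -5.67317091e-02]
joint_vel [ 6.14256851e-04  3.38040682e-04 -3.96737256e-04 -8.60087424e-04
  2.18141209e-04 -8.21397304e-05]
joint_efforts [-2.71428769e-03 -4.46455121e+01 -4.06446362e+01  6.94473786e-02
  2.95355706e-02 -1.58253238e-04]
tcp_pos [ 151.74791297 -580.20128556  221.54455349]
ee_rot [ 0.09015427 -0.09024441  0.70199067 -0.70066914]
ft_force [ 0.31600217  0.33589283 -0.39186808]
wrist_torque [-0.00414241 -0.01437147  0.0035883 ]
width 87.4432602379291
18.700000000000003
side {'vfov': 49.26292618217676, 'cx': 257.9275894399397, 'cy': 190.6339121785845, 'world_to_cam': array([[-9.84608471e-01, -1.74690195e-01,  5.43094704e-03,
         4.62682916e+02],
       [-1.07643854e-01,  5.81647692e-01, -8.06287023e-01,
         1.71204008e+02],
       [ 1.37691539e-01, -7.94461640e-01, -5.91499571e-01,
         1.64173114e+03],
       [ 0.00000000e+00,  0.00000000e+00,  0.00000000e+00,
         1.00000000e+00]])}
top {'vfov': 55.8434548557372, 'cx': 251.5291044512371, 'cy': 190.0135803321373, 'world_to_cam': array([[-2.71173204e-02, -9.99603783e-01,  7.54504424e-03,
        -3.37305126e+01],
       [-9.95779242e-01,  2.63499682e-02, -8.79168943e-02,
         4.82047053e+02],
       [ 8.76832484e-02, -9.89726903e-03, -9.96099238e-01,
         1.27714546e+03],
       [ 0.00000000e+00,  0.00000000e+00,  0.00000000e+00,
         1.00000000e+00]])}
wrist {'vfov': 65.70646984690485, 'cx': 254.46218153382037, 'cy': 194.6923420153664, 'hand_eye': array([[ 1.45873803e-04,  9.61218143e-01,  2.75789160e-01,
        -7.52945181e+01],
       [ 7.11574090e-04, -2.75789193e-01,  9.61217881e-01,
        -1.62423842e+02],
       [ 9.99999736e-01,  5.60279127e-05, -7.24208344e-04,
        -3.32135874e-01],
       [ 0.00000000e+00,  0.00000000e+00,  0.00000000e+00,
         1.00000000e+00]])}
```

View pics/side0.png

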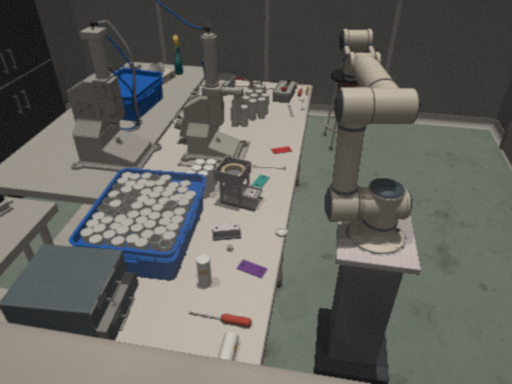

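View pics/top0.png

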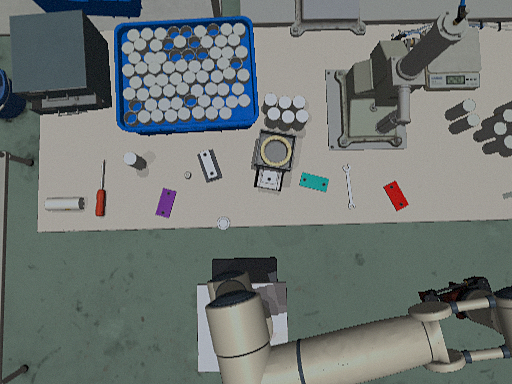

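View pics/wrist0.png

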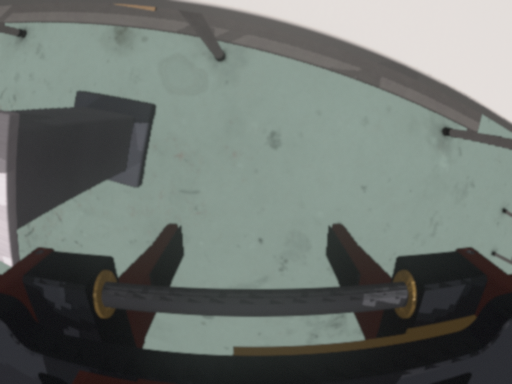

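The rack stands near top-view (270,160), with the stack on its pedestal at (209,164), the die at (187,175) and the spanner at (349,185). Next come enlarged crops.

```bash
python3 - <<'E'
import cv2
t=cv2.imread("pics/top0.png")[120:220,170:330]; cv2.imwrite("pics/top0c.png",cv2.resize(t,None,fx=5,fy=5,interpolation=cv2.INTER_CUBIC))
t=cv2.imread("pics/side0.png")[145:265,190:310]; cv2.imwrite("pics/side0c.png",cv2.resize(t,None,fx=5,fy=5,interpolation=cv2.INTER_CUBIC))
E
```

```text
(no output)
```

View pics/top0c.png

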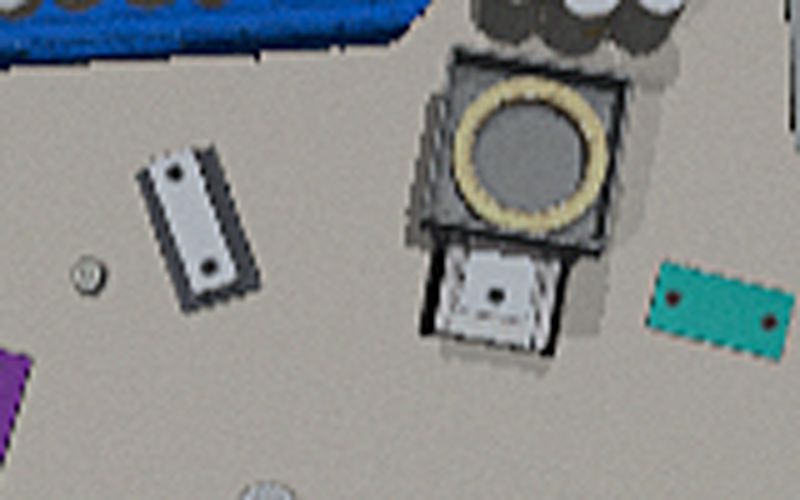

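View pics/side0c.png

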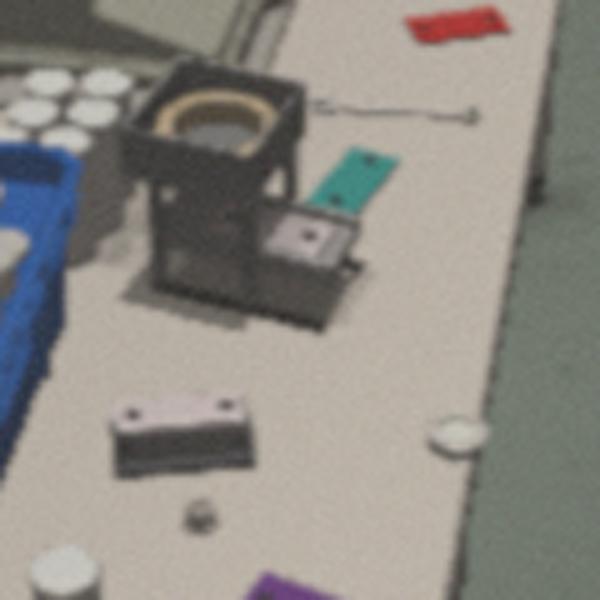

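```bash
cat > h.py <<'E'
import numpy as np, cv2
from workcell import *
from scipy.spatial.transform import Rotation as R
def f_of(m): return 192/np.tan(np.radians(m["vfov"]/2))
def ray(n,px,pose=None):
    m=camera_model(n); d=np.array([px[0]-m["cx"],px[1]-m["cy"]])/f_of(m)
    if n=="wrist":
        th=np.linalg.norm(d); d=np.r_[d/th*np.sin(th),np.cos(th)]
        p,q=pose; H=m["hand_eye"]; r=R.from_quat(np.r_[q[1:],q[0]]).as_matrix()
        return r@H[:3,3]+p, r@H[:3,:3]@d
    T=m["world_to_cam"]; d=np.r_[d,1]
    return -T[:3,:3].T@T[:3,3], T[:3,:3].T@d
def onz(r,z): o,d=r; return o+d*(z-o[2])/d[2]
def tri(*rs):
    A=0;b=0
    for o,d in rs:
        d=d/np.linalg.norm(d);P=np.eye(3)-np.outer(d,d);A=A+P;b=b+P@o
    x=np.linalg.solve(A,b)
    return x,[round(float(np.linalg.norm((np.eye(3)-np.outer(d,d)/(d@d))@(x-o))),1) for o,d in rs]
def T(x,y): return (170+x/5-.4,120+y/5-.4)   # top crop
def S(x,y): return (190+x/5-.4,145+y/5-.4)
def proj(n,P,pose=None):
    m=camera_model(n);P=np.asarray(P,float)
    if n=="wrist":
        p,q=pose;H=m["hand_eye"];r=R.from_quat(np.r_[q[1:],q[0]]).as_matrix()
        c=H[:3,:3].T@(r.T@(P-p)-H[:3,3]); rr=np.hypot(c[0],c[1]); th=np.arctan2(rr,c[2])
        return np.array([m["cx"],m["cy"]])+f_of(m)*th*c[:2]/rr
    t=m["world_to_cam"];c=t[:3,:3]@P+t[:3,3]
    return np.array([m["cx"],m["cy"]])+f_of(m)*c[:2]/c[2]
E
python3 - <<'E'
from h import *
np.set_printoptions(precision=1,suppress=True)
print("stack corners z40",[onz(ray("top",T(*p)),40) for p in [(150,157),(192,147),(238,280),(193,293)]])
print("stack holes tri",tri(ray("top",T(175,173)),ray("side",S(131,414))),tri(ray("top",T(209,266)),ray("side",S(227,406))))
print("plate hole",tri(ray("top",T(496,295)),ray("side",S(309,236))), onz(ray("top",T(496,295)),60))
print("front",[onz(ray("top",T(*p)),64) for p in [(420,335),(552,355)]])
print("die",onz(ray("top",T(88,275)),18)," cap",onz(ray("top",T(268,495)),12))
print("tray near corners",[onz(ray("top",T(*p)),172) for p in [(424,228),(600,252),(455,50),(630,75)]])
E
```

```text
stack corners z40 [array([623.7, 134.7,  40. ]), array([630.2, 104.7,  40. ]), array([533.8,  73.7,  40. ]), array([525.3, 105.7,  40. ])]
stack holes tri (array([612.8, 117.3,  39.6]), [1.0, 1.0]) (array([543.9,  94.1,  39.1]), [0.5, 0.5])
plate hole (array([ 516.6, -107.5,   59.6]), [0.6, 0.6]) [ 515.9 -107.6   60. ]
front [array([488.9, -53.7,  64. ]), array([ 472.6, -144.8,   64. ])]
die [543.1 183.5  18. ]  cap [381.7  57.5  12. ]
tray near corners [array([546.8, -56.4, 172. ]), array([ 528.5, -168.1,  172. ]), array([661.8, -79.6, 172. ]), array([ 642.6, -191.5,  172. ])]
```

```bash
cat >> h.py <<'E'
def mat(q): return R.from_quat(np.r_[q[1:],q[0]]).as_matrix()
def tool(yaw,slant=0):
    """tool x inward along yaw, y down; slant deg: y tips inward"""
    i=np.array([np.cos(yaw),np.sin(yaw),0]);u=np.array([0,0,1.]);s=np.radians(slant)
    y=np.sin(s)*i-np.cos(s)*u; x=np.cos(s)*i+np.sin(s)*u
    return np.c_[x,y,np.cross(x,y)]
def rel(p0,R0,p1,R1):
    o=R0.T@(np.array(p1)-p0)/1000; r=R.from_matrix(R0.T@R1).as_rotvec(degrees=True)
    print("offset m",np.round(o,4),"rotvec deg",np.round(r,2),"dist",round(float(np.linalg.norm(o))*1000),"ang",round(float(np.linalg.norm(r)),1))
E
python3 - <<'E'
from h import *
s=observe();R0=mat(s["ee_rot"]);print(R0.round(3))
p0=np.array([151.811,-580.491,222.631])
rel(p0,R0,[400,-60,240],tool(0.0))
E
```

```text
[[-0.967 -0.     0.253]
 [-0.253  0.001 -0.967]
 [-0.    -1.    -0.001]]
offset m [-0.3718 -0.0167 -0.4408] rotvec deg [ 1.0000e-02 -1.6534e+02 -1.2000e-01] dist 577 ang 165.3
```

Call:
arm_command --series '[{"offset": [-0.023, 0, -0.026], "rotation": [0, -10, 0], "claw": 0.0}, {"offset": [-0.046, 0, -0.052], "rotation": [0, -20, 0], "claw": 0.0}, {"offset": [-0.07, 0, -0.08], "rotation": [0, -30, 0], "claw": 0.0}, {"offset": [-0.1, 0, -0.12], "rotation": [0, -40, 0], "claw": 0.0}, {"offset": [-0.14, 0, -0.16], "rotation": [0, -50, 0], "claw": 0.0}, {"offset": [-0.18, 0, -0.21], "rotation": [0, -60, 0], "claw": 0.0}, {"offset": [-0.22, 0, -0.26], "rotation": [0, -70, 0], "claw": 0.0}, {"offset": [-0.26, -0.01, -0.31], "rotation": [0, -80, 0], "claw": 0.0}, {"offset": [-0.3, -0.012, -0.355], "rotation": [0, -90, 0], "claw": 0.0}, {"offset": [-0.34, -0.017, -0.4], "rotation": [0, -100, 0], "claw": 0.0}]'

```text
time_s: 1.4
tcp_pos: [379.4, -106.4, 239.6]
ee_rot: [0.596, -0.596, 0.38, -0.38]
ft_force: [1.8, -0.5, -0.4]
width: 0.7
```

```bash
python3 - <<'E'
from h import *
s=observe();R0=mat(s["ee_rot"]);print(s["tcp_pos"],s["joint_pos"].round(2),s["width"])
rel(s["tcp_pos"],R0,[400,-60,240],tool(0.0))
E
```

```text
[ 379.44798238 -106.37715486  239.60301986] [-0.36 -0.46  1.69 -0.    1.92 -0.8 ] 0.6953124048437817
offset m [-0.0334 -0.0004  0.0382] rotvec deg [-1.000e-02 -6.503e+01  4.000e-02] dist 51 ang 65.0
```

Call:
arm_command --series '[{"offset": [-0.005, 0, 0.005], "rotation": [0, -10, 0], "claw": 0.0}, {"offset": [-0.01, 0, 0.01], "rotation": [0, -20, 0], "claw": 0.0}, {"offset": [-0.016, 0, 0.018], "rotation": [0, -30, 0], "claw": 0.0}, {"offset": [-0.022, 0, 0.025], "rotation": [0, -40, 0], "claw": 0.0}, {"offset": [-0.028, 0, 0.032], "rotation": [0, -50, 0], "claw": 0.0}, {"offset": [-0.033, 0, 0.038], "rotation": [0, -60, 0], "claw": 0.0}, {"offset": [-0.033, 0, 0.038], "rotation": [0, -65, 0], "claw": 0.0}, {"offset": [-0.033, 0, 0.038], "rotation": [0, -65, 0], "claw": 0.0}]'

```text
time_s: 2.4
tcp_pos: [399.8, -62.4, 239.3]
ee_rot: [0.707, -0.707, 0.002, -0.002]
ft_force: [0.1, -0.8, 0.2]
width: 0.6
```

```bash
cat >> h.py <<'E'
def shot(name,crop=None,k=1,n="wrist"):
    s=observe();im=camera(n)[:,:,::-1];cv2.imwrite(f"pics/{name}_full.png",im)
    if crop: x0,y0,x1,y1=crop;im=im[y0:y1,x0:x1]
    cv2.imwrite(f"pics/{name}.png",cv2.resize(im,None,fx=k,fy=k,interpolation=cv2.INTER_CUBIC))
    np.savez(f"pics/{name}.npz",p=s["tcp_pos"],q=s["ee_rot"]);print(s["tcp_pos"].round(1),s["ee_rot"].round(4),s["time_s"])
def pose(name): z=np.load(f"pics/{name}.npz");return z["p"],z["q"]
E
python3 - <<'E'
from h import *
shot("w1",k=1.5)
E
```

```text
[399.8 -62.4 239.3] [ 0.7071 -0.7071  0.0025 -0.0022] 2.4
```

View pics/w1.png

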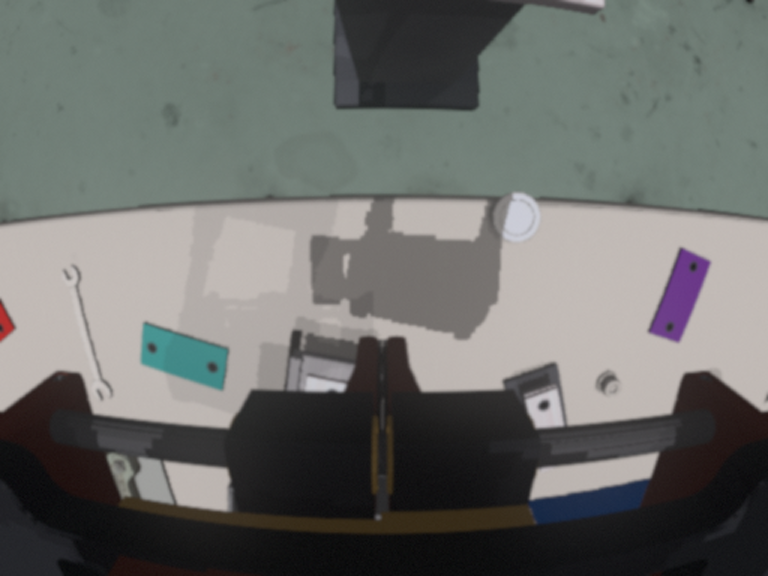

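The wrist view (1.5×) shows the rack front corner at (295,335) and the stack's near end at (540,395), both partly hidden by the fingers. I'll slant the tool in front of the rack.

```bash
python3 - <<'E'
from h import *
s=observe();R0=tool(0.0)
f=np.array([481,-100,0]);i=np.array([np.cos(-.19),np.sin(-.19),0])
rel(s["tcp_pos"],mat(s["ee_rot"]),f-50*i+[0,0,170],tool(-.19,45))
E
```

```text
offset m [ 0.0324  0.0694 -0.0279] rotvec deg [ -4.1    9.89 -44.89] dist 81 ang 46.2
```

Call:
arm_command --series '[{"offset": [0.006, 0.013, -0.005], "rotation": [-0.8, 2, -9], "claw": 0.087}, {"offset": [0.013, 0.028, -0.011], "rotation": [-1.6, 4, -18], "claw": 0.087}, {"offset": [0.02, 0.042, -0.017], "rotation": [-2.4, 6, -27], "claw": 0.087}, {"offset": [0.026, 0.056, -0.022], "rotation": [-3.2, 8, -36], "claw": 0.087}, {"offset": [0.0324, 0.0694, -0.028], "rotation": [-4.1, 9.9, -44.9], "claw": 0.087}, {"offset": [0.0324, 0.0694, -0.028], "rotation": [-4.1, 9.9, -44.9], "claw": 0.087}, {"offset": [0.0324, 0.0694, -0.028], "rotation": [-4.1, 9.9, -44.9], "claw": 0.087}]'

```text
time_s: 3.32
tcp_pos: [510.4, -109.1, 174.6]
ee_rot: [-0.633, 0.679, 0.193, 0.316]
ft_force: [0.6, 0.8, 0.7]
width: 67.0
```

```bash
python3 - <<'E'
from h import *
shot("w2",k=1.5)
E
```

```text
[ 510.4 -109.1  174.6] [-0.6333  0.6795  0.1929  0.3162] 3.325
```

View pics/w2.png

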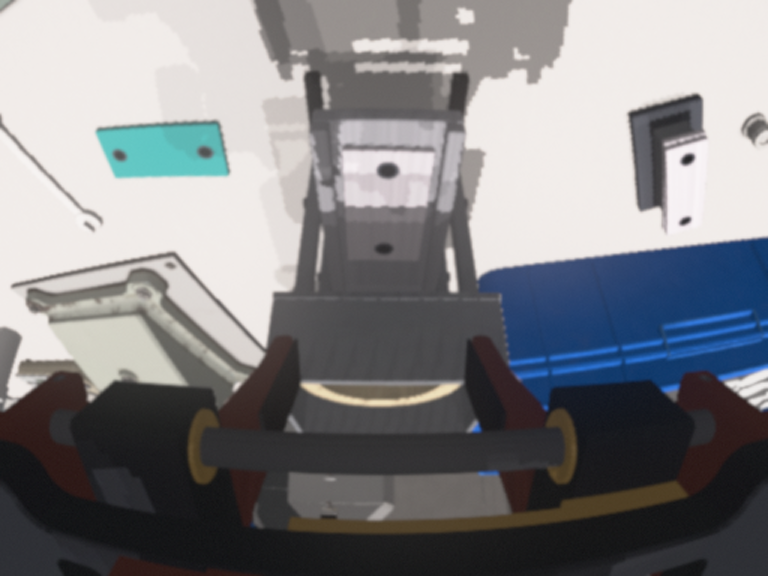

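```bash
python3 - <<'E'
from h import *
s=observe();print(s);print(mat(s["ee_rot"]).round(3));print(tool(-.19,45).round(3))
E
```

```text
{'time_s': 3.375, 'joint_pos': array([-0.35128576, -0.85613062,  2.19894558,  0.12859412,  1.06802562,
       -1.75395795]), 'joint_vel': array([ 2.36495699e-03, -2.31397335e-03, -1.61874818e-02,  7.69210788e-05,
       -1.60354432e-03, -2.06011251e-03]), 'joint_efforts': array([-7.88879651e-02, -1.06298733e+01, -4.30471587e+01,  5.18603101e-01,
       -3.26788791e+00,  3.11589109e-03]), 'tcp_pos': array([ 510.73942724, -109.15842192,  175.53897967]), 'ee_rot': array([-0.63304848,  0.67938328,  0.19352495,  0.3166008 ]), 'ft_force': array([-0.09701328,  0.48910795,  0.38807526]), 'wrist_torque': array([0.10507926, 0.14463242, 0.02210184]), 'width': 70.8466307341089}
[[ 0.725  0.664  0.185]
 [-0.138 -0.124  0.983]
 [ 0.675 -0.738  0.002]]
[[ 0.694  0.694  0.189]
 [-0.134 -0.134  0.982]
 [ 0.707 -0.707  0.   ]]
```

Joint 2 hit its limit, so the 45° pose this close in could not be reached. I'll fit a simple planar arm model to see which slanted poses are reachable.

```bash
python3 - <<'E'
from h import *
from scipy.optimize import least_squares
D=[(.0918,1.2318,1.8198,599.8,221.55),(-.46,1.69,1.92,394.0,239.6),(-.8561,2.1989,1.0680,522.3,175.5)]
def fk(p,j2,j3,j5):
    a,b,d,z0,r0=p
    return r0+a*np.sin(j2)+b*np.sin(j2+j3)+d*np.sin(j2+j3+j5), z0+a*np.cos(j2)+b*np.cos(j2+j3)+d*np.cos(j2+j3+j5)
def res(p): return np.ravel([np.array(fk(p,*d[:3]))-d[3:] for d in D])
o=least_squares(res,[450,450,330,300,0]);print(o.x.round(1),res(o.x).round(1))
p=o.x;np.save("arm.npy",p)
a,b,d,z0,r0=p
for z in (62,90,130,175):
  for sl in (20,25,30,35,40,45,50):
    ok=[]
    for r in range(380,640,5):
        A=np.pi-np.radians(sl); wr=r-r0-d*np.sin(A); wz=z-z0-d*np.cos(A)
        L=np.hypot(wr,wz);c=(L*L-a*a-b*b)/(2*a*b)
        if abs(c)>1: continue
        j3=np.arccos(c); j2=np.arctan2(wr,wz)-np.arctan2(b*np.sin(j3),a+b*np.cos(j3)); j5=A-j2-j3
        if -.84<j2<2.1 and .2<j3<2.44 and .1<j5<2.6: ok.append(r)
    print(z,sl,(ok[0],ok[-1]) if ok else None)
E
```

```text
[350.2 582.5 324.2  55.1   3.2] [-0.3  0.7  0.  -0.1  0.2 -0.6]
62 20 (435, 635)
62 25 (460, 635)
62 30 (485, 635)
62 35 (510, 635)
62 40 (535, 635)
62 45 (555, 635)
62 50 (575, 635)
90 20 (430, 635)
90 25 (455, 635)
90 30 (485, 635)
90 35 (510, 635)
90 40 (535, 635)
90 45 (555, 635)
90 50 (575, 635)
130 20 (420, 635)
130 25 (450, 635)
130 30 (475, 635)
130 35 (505, 635)
130 40 (530, 635)
130 45 (550, 635)
130 50 (575, 635)
175 20 (405, 635)
175 25 (435, 635)
175 30 (465, 635)
175 35 (495, 635)
175 40 (520, 635)
175 45 (545, 635)
175 50 (570, 635)
```

```bash
python3 - <<'E'
from h import *
im=cv2.imread("pics/w2_full.png")
cv2.imwrite("pics/w2a.png",cv2.resize(im[35:210,190:350],None,fx=3.4,fy=3.4,interpolation=cv2.INTER_CUBIC))
cv2.imwrite("pics/w2b.png",cv2.resize(im[50:170,400:512],None,fx=4.5,fy=4.5,interpolation=cv2.INTER_CUBIC))
E
```

```text
(no output)
```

View pics/w2a.png

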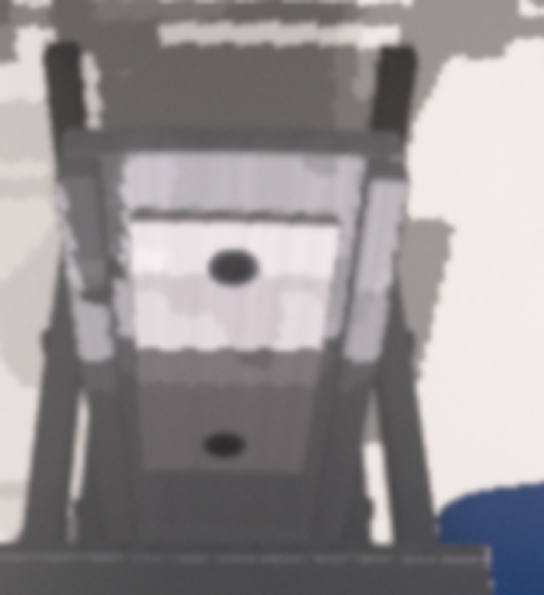

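View pics/w2b.png

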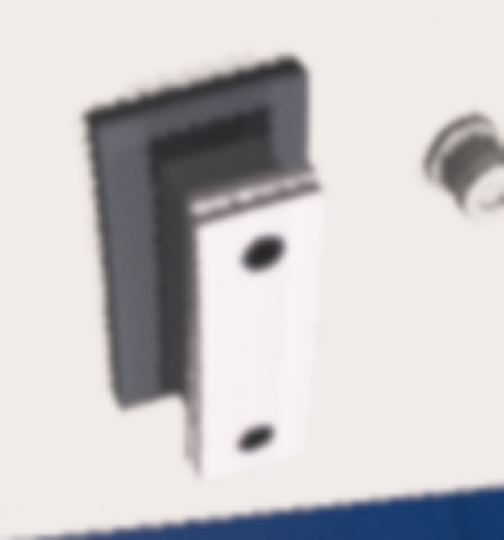

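```bash
python3 - <<'E'
from h import *
np.set_printoptions(precision=1,suppress=True)
P=pose("w2")
A=lambda x,y:((x+.5)/3.4-.5+190,(y+.5)/3.4-.5+35)
B=lambda x,y:((x+.5)/4.5-.5+400,(y+.5)/4.5-.5+50)
w=lambda px,z:onz(ray("wrist",px,P),z)
g=lambda *l:None
print("edge inner z55",w(A(123,152),55),w(A(365,154),55))
pf=[w(A(132,221),60),w(A(338,225),60)];pb=[w(A(140,470),60),w(A(308,470),60)]
print("plate front",pf,"back",pb)
h1,h2=w(A(233,267),60),w(A(224,445),60);print("holes",h1,h2,(h1+h2)/2,np.linalg.norm(h1-h2),np.arctan2(*(h2-h1)[1::-1]))
s=[w(B(*p),40) for p in [(195,215),(320,185),(305,462),(203,475)]];print("stack",s,np.mean(s,0))
k1,k2=w(B(264,252),40),w(B(256,437),40);print(k1,k2,(k1+k2)/2,np.arctan2(*(k2-k1)[1::-1]))
print("ped foot z8",[w(B(*p),8) for p in [(90,118),(303,68),(122,405)]])
print("tri hole1",tri(ray("wrist",A(233,267),P),ray("top",T(496,295)),ray("side",S(309,236))))
print("tri stack near",tri(ray("wrist",B(264,252),P),ray("top",T(209,266)),ray("side",S(227,406))))
print("tri stack far",tri(ray("wrist",B(256,437),P),ray("top",T(175,173)),ray("side",S(131,414))))
E
```

```text
edge inner z55 [ 479. -125.   55.] [489.4 -71.2  55. ]
plate front [array([ 495.7, -126.8,   60. ]), array([505.8, -79.5,  60. ])] back [array([ 593. , -149.5,   60. ]), array([602.8, -98.3,  60. ])]
holes [ 514.9 -106.3   60. ] [ 585.4 -121.6   60. ] [ 550.2 -113.9   60. ] 72.15540926124149 -0.2142942008654089
stack [array([531.4,  72.8,  40. ]), array([522.7, 104.2,  40. ]), array([623.9, 141.1,  40. ]), array([626.2, 106.7,  40. ])] [576.1 106.2  40. ]
[543.   95.5  40. ] [611.1 118.6  40. ] [577.  107.1  40. ] 0.3279496737347881
ped foot z8 [array([529.2,  59.1,   8. ]), array([513.7, 114.8,   8. ]), array([632.8,  94.5,   8. ])]
tri hole1 (array([ 516.4, -107.1,   59.3]), [0.9, 0.6, 1.0])
tri stack near (array([543.5,  94.8,  39.9]), [0.9, 1.1, 0.3])
tri stack far (array([612.2, 118. ,  40. ]), [1.2, 1.0, 1.4])
```

The w2 crop shows:
- The plate's front edge runs from (132,221) to (338,225), with holes at (233,267) and (224,445).
- The deck edge is at y≈152 in the crop.
- The plate centre is about (550,-114), yaw -0.2, and its front is about 18 mm behind the edge.
- The stack centre is (577.8,106.4), yaw 0.327. The views agree within about 1.5 mm.

A 30° slant is reachable.

```bash
cat >> h.py <<'E'
F=np.array([483.5,-99,0]);I=np.array([np.cos(-.2),np.sin(-.2),0]);LT=np.array([-I[1],I[0],0])
def rk(x,l,z): return F+x*I+l*LT+[0,0,z]
def torack(p): d=np.array(p)-F; return np.round([d@I,d@LT,p[2]],1)
E
python3 - <<'E'
from h import *
s=observe();p0,R0=s["tcp_pos"],mat(s["ee_rot"])
rel(p0,R0,rk(0,-1.5,130),tool(-.2,30))
E
```

```text
offset m [-0.0519  0.0142  0.0033] rotvec deg [-0.56  0.57 12.47] dist 54 ang 12.5
```

Call:
arm_command --series '[{"offset": [-0.017, 0.004, 0.001], "rotation": [-0.2, 0.2, 4.0], "claw": 0.0}, {"offset": [-0.035, 0.009, 0.002], "rotation": [-0.4, 0.4, 8.5], "claw": 0.0}, {"offset": [-0.052, 0.014, 0.003], "rotation": [-0.56, 0.57, 12.5], "claw": 0.0}, {"offset": [-0.052, 0.014, 0.003], "rotation": [-0.56, 0.57, 12.5], "claw": 0.0}, {"offset": [-0.052, 0.014, 0.003], "rotation": [-0.56, 0.57, 12.5], "claw": 0.0}]'

```text
time_s: 4.0
tcp_pos: [483.4, -100.9, 130.0]
ee_rot: [-0.661, 0.698, 0.114, 0.251]
ft_force: [0.5, 0.6, -0.1]
width: 28.0
```

```bash
cat >> h.py <<'E'
def st():
    s=observe();Rm=mat(s["ee_rot"]);print("t",round(s["time_s"],2),"tcp",s["tcp_pos"].round(1),"rack",torack(s["tcp_pos"]),"slant",np.degrees(np.arctan2(Rm[2,0],-Rm[2,1])).round(1),"yaw",np.arctan2(Rm[1,0],Rm[0,0]).round(3),"roll",Rm[2,2].round(3),"w",round(s["width"],1),"j",s["joint_pos"].round(2),"F",s["ft_force"].round(1))
    return s["tcp_pos"],Rm
E
python3 - <<'E'
from h import *
p0,R0=st()
rel(p0,R0,rk(5,-1.5,90),tool(-.2,30))
rel(p0,R0,rk(0,-1.5,130),tool(-.2,30))
E
```

```text
t 4.0 tcp [ 483.4 -100.9  130. ] rack [  0.3  -1.9 130. ] slant 30.1 yaw -0.2 roll -0.0 w 28.0 j [-0.32 -0.74  2.14  0.06  1.22 -1.69] F [ 0.5  0.6 -0.1]
offset m [-0.016   0.0369  0.0004] rotvec deg [0.   0.01 0.08] dist 40 ang 0.1
offset m [-0.0003 -0.0002  0.0004] rotvec deg [0.   0.01 0.08] dist 1 ang 0.1
```

Call:
arm_command --series '[{"offset": [-0.008, 0.018, 0], "rotation": [0, 0, 0], "claw": 0.0}, {"offset": [-0.0157, 0.037, 0], "rotation": [0, 0, 0], "claw": 0.0}, {"offset": [-0.002, 0.047, 0], "rotation": [0, 0, 0], "claw": 0.0}, {"offset": [0.013, 0.057, 0], "rotation": [0, 0, 0], "claw": 0.0}, {"offset": [0.027, 0.0675, 0], "rotation": [0, 0, 0], "claw": 0.0}, {"offset": [0.027, 0.0675, 0], "rotation": [0, 0, 0], "claw": 0.0}]'

```text
time_s: 4.75
tcp_pos: [539.3, -112.4, 83.9]
ee_rot: [-0.661, 0.698, 0.114, 0.25]
ft_force: [-0.1, -0.2, -0.6]
width: 0.2
```

```bash
python3 - <<'E'
from h import *
st();shot("w3",k=1.5)
im=camera("side")[145:265,190:310,::-1];cv2.imwrite("pics/s3.png",cv2.resize(im,None,fx=5,fy=5,interpolation=cv2.INTER_CUBIC))
E
```

```text
t 4.75 tcp [ 539.3 -112.4   83.9] rack [57.4 -2.1 83.9] slant 30.0 yaw -0.2 roll 0.0 w 0.2 j [-0.3  -0.52  2.08  0.06  1.05 -1.68] F [-0.1 -0.2 -0.6]
[ 539.3 -112.4   83.9] [-0.6614  0.6979  0.1137  0.2502] 4.75
```

View pics/w3.png

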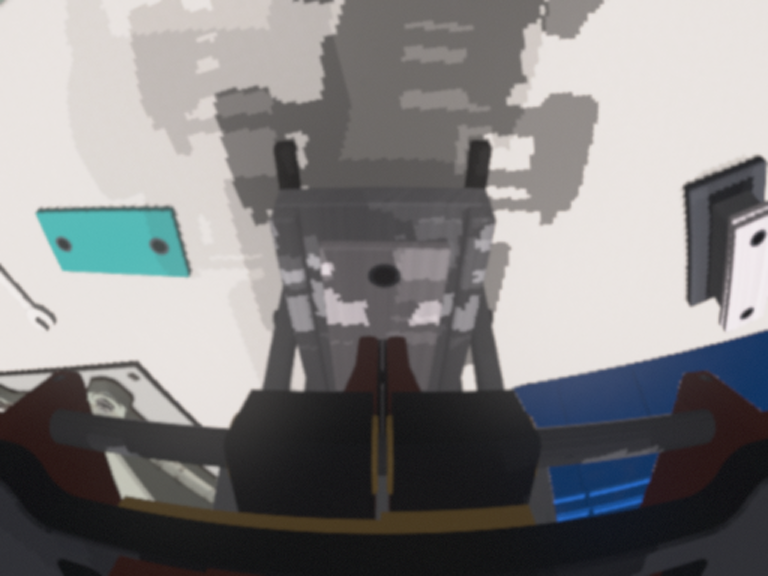

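View pics/s3.png

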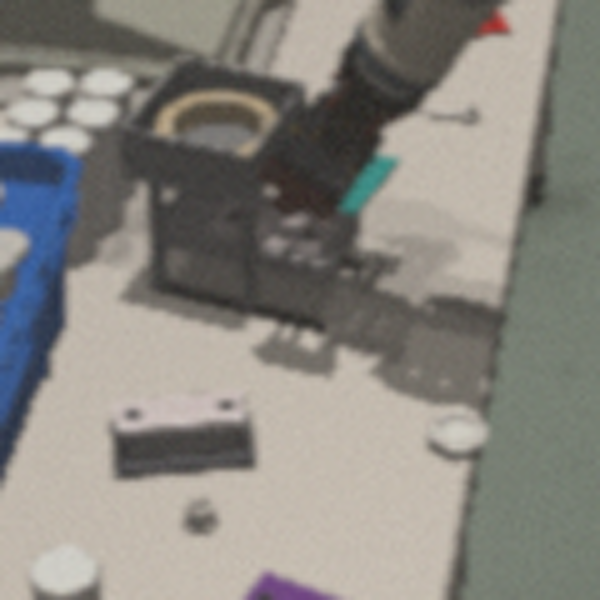

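The fingertips (w3, around (382,345)) are just beyond the plate's hole at (385,275) and centred between the rails. I'll lower them until they touch.

Call:
arm_command --series '[{"offset": [-0.005, 0.0087, 0], "rotation": [0, 0, 0], "claw": 0.0}, {"offset": [-0.008, 0.0139, 0], "rotation": [0, 0, 0], "claw": 0.0}, {"offset": [-0.009, 0.0156, 0], "rotation": [0, 0, 0], "claw": 0.0}, {"offset": [-0.009, 0.0156, 0], "rotation": [0, 0, 0], "claw": 0.0}]'

```text
time_s: 5.35
tcp_pos: [538.9, -112.3, 65.5]
ee_rot: [-0.661, 0.698, 0.114, 0.25]
ft_force: [-0.6, 0.3, 1.3]
width: 0.5
```

Call:
arm_command --series '[{"offset": [-0.0005, 0.0009, 0], "rotation": [0, 0, 0], "claw": 0.0}, {"offset": [-0.001, 0.0017, 0], "rotation": [0, 0, 0], "claw": 0.0}, {"offset": [-0.001, 0.0017, 0], "rotation": [0, 0, 0], "claw": 0.0}]'

```text
time_s: 5.72
tcp_pos: [539.8, -112.5, 65.1]
ee_rot: [-0.661, 0.698, 0.115, 0.251]
ft_force: [-1.2, 0.5, 5.9]
width: 0.3
```

Call:
arm_command --series '[{"offset": [-0.001, 0.0017, 0], "rotation": [0, 0, 0], "claw": 0.0}, {"offset": [-0.001, 0.0017, 0], "rotation": [0, 0, 0], "claw": 0.0}, {"offset": [-0.0036, 0.0002, 0], "rotation": [0, 0, 0], "claw": 0.0}, {"offset": [-0.0062, -0.0013, 0], "rotation": [0, 0, 0], "claw": 0.0}, {"offset": [-0.0097, -0.0033, 0], "rotation": [0, 0, 0], "claw": 0.0}, {"offset": [-0.0097, -0.0033, 0], "rotation": [0, 0, 0], "claw": 0.0}]'

```text
time_s: 6.48
tcp_pos: [531.0, -110.8, 65.0]
ee_rot: [-0.66, 0.698, 0.116, 0.252]
ft_force: [0.1, 0.5, 8.8]
width: 0.5
```

```bash
python3 - <<'E'
from h import *
st();shot("w4",crop=(150,80,370,260),k=3)
E
```

```text
t 6.47 tcp [ 531.  -110.8   65. ] rack [48.9 -2.1 65. ] slant 30.3 yaw -0.2 roll -0.001 w 0.5 j [-0.3  -0.54  2.13  0.06  1.02 -1.69] F [0.1 0.5 8.8]
[ 531.  -110.8   65. ] [-0.6604  0.6977  0.1159  0.2523] 6.475
```

View pics/w4.png

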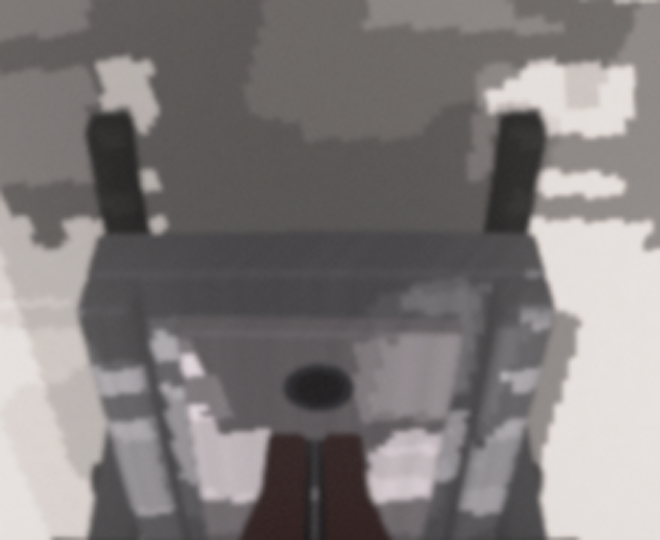

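```bash
python3 - <<'E'
from h import *
for n,px in (("w3",(385/1.5,275/1.5)),("w4",(256,209.2))): print(n,torack(onz(ray("wrist",px,pose(n)),60)))
print(torack(onz(ray("wrist",(150+318/3,80+333/3),pose("w4")),60)),torack(onz(ray("wrist",(150+318/3,80+272/3),pose("w4")),55)))
E
```

```text
w3 [32.3 -0.4 60. ]
w4 [25.3 -1.  60. ]
[11.1 -1.1 60. ] [ 1.5 -1.1 55. ]
```

Call:
arm_command --series '[{"offset": [-0.0035, -0.002, 0], "rotation": [0, 0, 0], "claw": 0.0}, {"offset": [-0.0078, -0.0045, 0], "rotation": [0, 0, 0], "claw": 0.0}, {"offset": [-0.0121, -0.007, 0], "rotation": [0, 0, 0], "claw": 0.0}, {"offset": [-0.0165, -0.0095, 0], "rotation": [0, 0, 0], "claw": 0.0}, {"offset": [-0.0208, -0.012, 0], "rotation": [0, 0, 0], "claw": 0.0}, {"offset": [-0.026, -0.015, 0], "rotation": [0, 0, 0], "claw": 0.0}, {"offset": [-0.026, -0.015, 0], "rotation": [0, 0, 0], "claw": 0.0}]'

```text
time_s: 7.4
tcp_pos: [501.3, -104.8, 64.9]
ee_rot: [-0.66, 0.698, 0.116, 0.252]
ft_force: [-0.4, 0.0, 9.0]
width: -0.1
```

```bash
python3 - <<'E'
from h import *
st();shot("w5",crop=(150,80,370,260),k=3)
E
```

```text
t 7.4 tcp [ 501.3 -104.8   64.9] rack [18.6 -2.1 64.9] slant 30.3 yaw -0.2 roll -0.0 w -0.1 j [-0.31 -0.65  2.2   0.06  1.06 -1.7 ] F [-0.4  0.   9. ]
[ 501.3 -104.8   64.9] [-0.6604  0.6977  0.1158  0.2522] 7.4
```

View pics/w5.png

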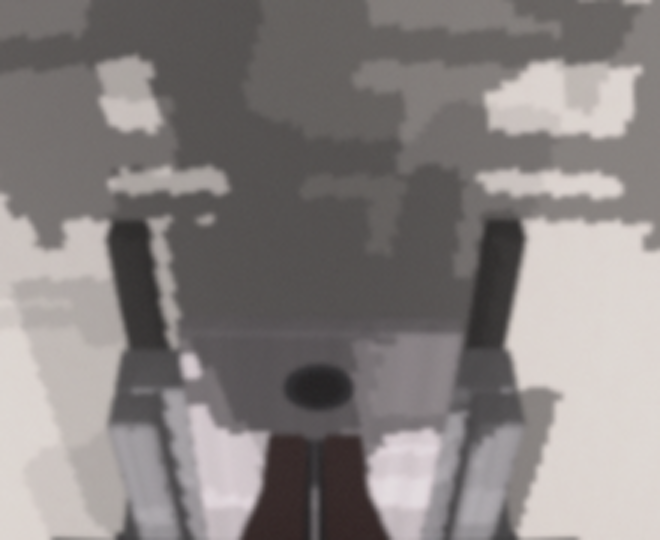

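The plate moved with the finger: its front overhangs about 20 mm (edge at crop y≈333, hole at (318,388)). A second stroke will get more overhang, so I lift, go inward 33 mm and press again.

Call:
arm_command --series '[{"offset": [0.003, -0.0052, 0], "rotation": [0, 0, 0], "claw": 0.0}, {"offset": [0.006, -0.0104, 0], "rotation": [0, 0, 0], "claw": 0.0}, {"offset": [0.015, -0.005, 0], "rotation": [0, 0, 0], "claw": 0.0}, {"offset": [0.025, 0.0005, 0], "rotation": [0, 0, 0], "claw": 0.0}, {"offset": [0.0346, 0.0061, 0], "rotation": [0, 0, 0], "claw": 0.0}, {"offset": [0.0321, 0.0104, 0], "rotation": [0, 0, 0], "claw": 0.0}, {"offset": [0.0301, 0.0139, 0], "rotation": [0, 0, 0], "claw": 0.0}, {"offset": [0.0288, 0.0161, 0], "rotation": [0, 0, 0], "claw": 0.0}, {"offset": [0.0288, 0.0161, 0], "rotation": [0, 0, 0], "claw": 0.0}, {"offset": [0.0288, 0.0161, 0], "rotation": [0, 0, 0], "claw": 0.0}]'

```text
time_s: 8.7
tcp_pos: [533.4, -111.2, 65.1]
ee_rot: [-0.661, 0.698, 0.116, 0.252]
ft_force: [-1.5, 0.8, 7.7]
width: 0.1
```

Call:
arm_command --series '[{"offset": [-0.0035, -0.0015, 0], "rotation": [0, 0, 0], "claw": 0.0}, {"offset": [-0.0075, -0.004, 0], "rotation": [0, 0, 0], "claw": 0.0}, {"offset": [-0.012, -0.0065, 0], "rotation": [0, 0, 0], "claw": 0.0}, {"offset": [-0.0162, -0.009, 0], "rotation": [0, 0, 0], "claw": 0.0}, {"offset": [-0.0162, -0.009, 0], "rotation": [0, 0, 0], "claw": 0.0}, {"offset": [-0.0162, -0.009, 0], "rotation": [0, 0, 0], "claw": 0.0}]'

```text
time_s: 9.45
tcp_pos: [515.3, -107.6, 65.0]
ee_rot: [-0.66, 0.698, 0.116, 0.252]
ft_force: [-2.0, -0.0, 9.6]
width: 0.5
```

```bash
python3 - <<'E'
from h import *
st();shot("w6",crop=(150,80,370,260),k=3)
E
```

```text
t 9.45 tcp [ 515.3 -107.6   65. ] rack [32.8 -2.1 65. ] slant 30.3 yaw -0.2 roll -0.001 w 0.5 j [-0.31 -0.6   2.17  0.06  1.04 -1.69] F [-2.  -0.   9.6]
[ 515.3 -107.6   65. ] [-0.6604  0.6978  0.1158  0.2521] 9.45
```

View pics/w6.png

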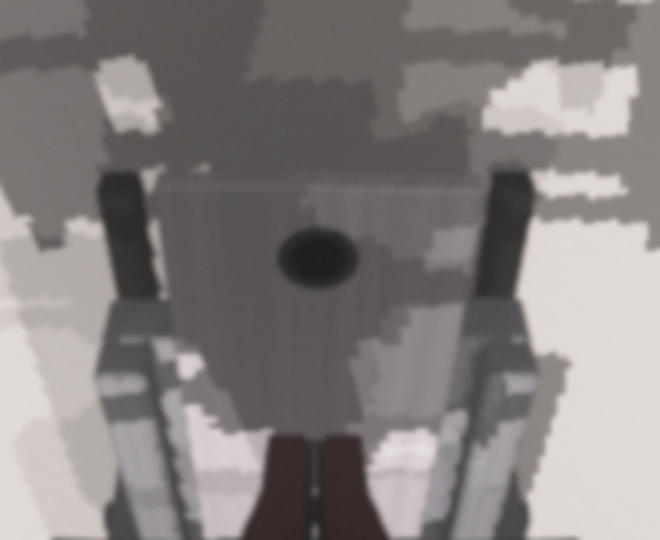

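```bash
python3 - <<'E'
from h import *
P=pose("w6");c=lambda x,y:((x+.5)/3-.5+150,(y+.5)/3-.5+80)
for q in [(161,190),(484,190),(322,190),(318,258)]: w=onz(ray("wrist",c(*q),P),60);print(q,w.round(1),torack(w))
for q in [(178,340),(468,340)]: w=onz(ray("wrist",c(*q),P),55);print(q,torack(w))
E
```

```text
(161, 190) [ 443.5 -116.2   60. ] [-35.8 -24.8  60. ]
(484, 190) [453.  -68.8  60. ] [-35.9  23.6  60. ]
(322, 190) [448.5 -92.6  60. ] [-35.5  -0.7  60. ]
(318, 258) [461.5 -95.8  60. ] [-22.2  -1.3  60. ]
(178, 340) [  1.6 -26.7  55. ]
(468, 340) [ 1.6 26.2 55. ]
```

The plate overhangs about 37 mm: its front edge is at rack x≈-35.7, the deck edge at 1.6, laterally -1, and yaw is unchanged. I'll lift off, retreat and turn the tool upright with the claw open.

Call:
arm_command --series '[{"offset": [0.003, -0.0052, 0], "rotation": [0, 0, 0], "claw": 0.0}, {"offset": [0.006, -0.0104, 0], "rotation": [0, 0, 0], "claw": 0.0}, {"offset": [-0.002, -0.0196, 0], "rotation": [0, 0, 0], "claw": 0.0}, {"offset": [-0.0099, -0.0288, 0], "rotation": [0, 0, 0], "claw": 0.0}, {"offset": [-0.0118, -0.0415, 0.0005], "rotation": [0, 0, 10], "claw": 0.087}, {"offset": [-0.0137, -0.0542, 0.001], "rotation": [0, 0, 20], "claw": 0.087}, {"offset": [-0.0157, -0.0668, 0.001], "rotation": [0, 0, 30.3], "claw": 0.087}, {"offset": [-0.0157, -0.0668, 0.001], "rotation": [0, 0, 30.3], "claw": 0.087}, {"offset": [-0.0157, -0.0668, 0.001], "rotation": [0, 0, 30.3], "claw": 0.087}, {"offset": [-0.0157, -0.0668, 0.001], "rotation": [0, 0, 30.3], "claw": 0.087}]'

```text
time_s: 10.75
tcp_pos: [467.2, -96.7, 111.8]
ee_rot: [0.704, -0.703, 0.072, -0.069]
ft_force: [0.7, -1.1, 0.1]
width: 56.9
```

```bash
python3 - <<'E'
from h import *
p,r=st();shot("w7",k=1.5)
rel(p,r,rk(-14,-1,42),tool(-.2))
im=camera("side")[145:265,190:310,::-1];cv2.imwrite("pics/s7.png",cv2.resize(im,None,fx=5,fy=5,interpolation=cv2.INTER_CUBIC))
E
```

```text
t 10.75 tcp [467.2 -96.7 111.8] rack [-16.5  -1.  111.8] slant -0.2 yaw -0.2 roll -0.0 w 56.9 j [-0.28 -0.23  1.74 -0.    1.64 -1.65] F [ 0.7 -1.1  0.1]
[467.2 -96.7 111.8] [ 0.7037 -0.7035  0.072  -0.0694] 10.75
offset m [ 0.0027  0.0698 -0.    ] rotvec deg [ 0.   -0.01 -0.21] dist 70 ang 0.2
```

View pics/w7.png

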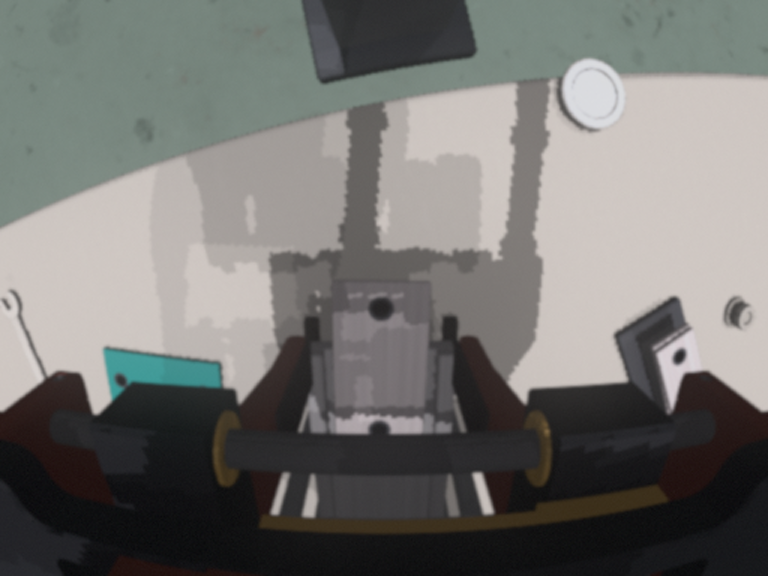

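View pics/s7.png

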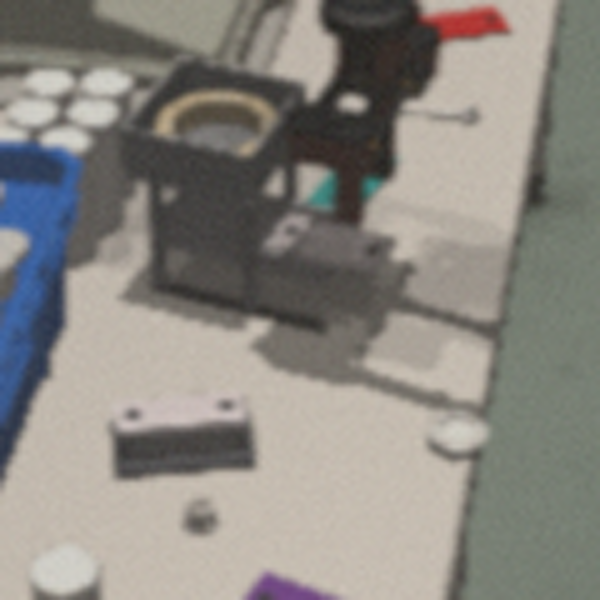

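Call:
arm_command --series '[{"offset": [0.0025, 0.0, 0], "rotation": [0, 0, -0.2], "claw": 0.087}, {"offset": [0.0025, 0.0, 0], "rotation": [0, 0, -0.2], "claw": 0.087}, {"offset": [0.0025, 0.0, 0], "rotation": [0, 0, -0.2], "claw": 0.087}, {"offset": [0.0025, 0.0, 0], "rotation": [0, 0, -0.2], "claw": 0.087}]'

```text
time_s: 11.35
tcp_pos: [470.4, -97.3, 111.5]
ee_rot: [0.704, -0.703, 0.072, -0.07]
ft_force: [0.0, -0.0, 0.4]
width: 86.7
```

```bash
python3 - <<'E'
from h import *
P=pose("w7")
for q in [(381,308),(334,281),(431,281),(382,281)]: w=onz(ray("wrist",((q[0]+.5)/1.5-.5,(q[1]+.5)/1.5-.5),P),60);print(q,w.round(1),torack(w))
p,r=st()
E
```

```text
(381, 308) [460.9 -95.5  60. ] [-22.9  -1.1  60. ]
(334, 281) [ 442.4 -115.7   60. ] [-37.  -24.5  60. ]
(431, 281) [452.  -68.3  60. ] [-37.   23.8  60. ]
(382, 281) [447.2 -92.2  60. ] [-36.9  -0.6  60. ]
t 11.35 tcp [470.4 -97.3 111.5] rack [-13.2  -1.  111.5] slant -0.2 yaw -0.2 roll -0.0 w 86.7 j [-0.27 -0.23  1.73 -0.    1.64 -1.65] F [ 0.  -0.   0.4]
```

Call:
arm_command --series '[{"offset": [-0.001, 0.02, 0], "rotation": [0, 0, 0], "claw": 0.087}, {"offset": [-0.001, 0.04, 0], "rotation": [0, 0, 0], "claw": 0.087}, {"offset": [-0.001, 0.055, 0], "rotation": [0, 0, 0], "claw": 0.087}, {"offset": [-0.001, 0.068, 0], "rotation": [0, 0, 0], "claw": 0.087}, {"offset": [-0.001, 0.0695, 0], "rotation": [0, 0, 0], "claw": 0.087}, {"offset": [-0.001, 0.0695, 0], "rotation": [0, 0, 0], "claw": 0.087}]'

```text
time_s: 12.1
tcp_pos: [469.4, -97.2, 42.4]
ee_rot: [0.704, -0.704, 0.072, -0.07]
ft_force: [0.1, -0.2, -0.1]
width: 86.7
```

```bash
python3 - <<'E'
from h import *
p,r=st();shot("w8",k=1.5)
im=camera("side")[145:265,190:310,::-1];cv2.imwrite("pics/s8.png",cv2.resize(im,None,fx=5,fy=5,interpolation=cv2.INTER_CUBIC))
E
```

```text
t 12.1 tcp [469.4 -97.2  42.4] rack [-14.1  -1.   42.4] slant -0.1 yaw -0.2 roll -0.0 w 86.7 j [-0.27 -0.2   1.83 -0.    1.51 -1.65] F [ 0.1 -0.2 -0.1]
[469.4 -97.2  42.4] [ 0.7036 -0.7035  0.0715 -0.0698] 12.1
```

View pics/w8.png

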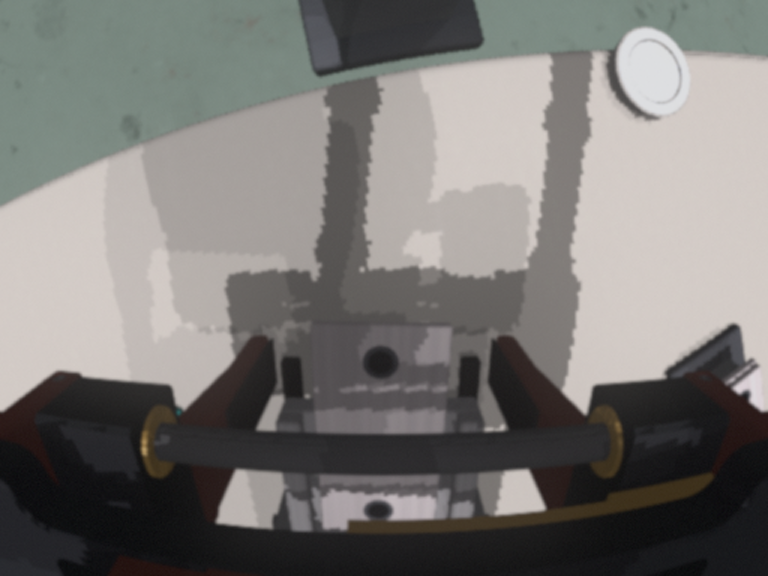

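View pics/s8.png

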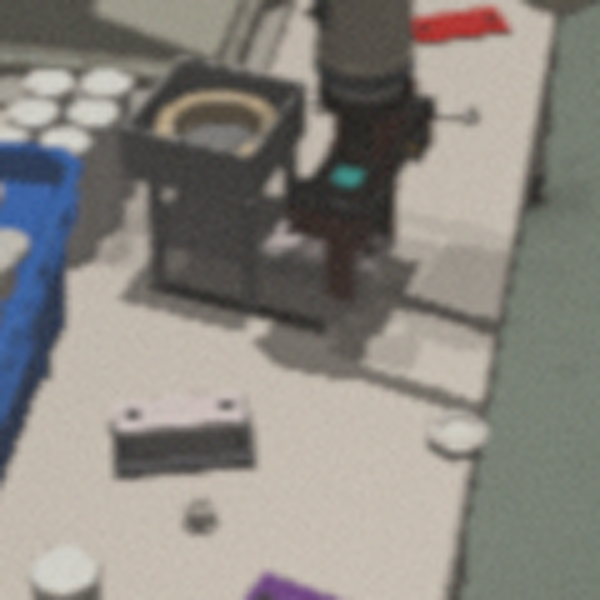

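The fingers straddle the overhang symmetrically and clear the rails: hole at (380,362), fingers at x≈265 and 500. I'll close them.

Call:
arm_command --series '[{"offset": [0, 0, 0], "rotation": [0, 0, 0], "claw": 0.045}, {"offset": [0, 0, 0], "rotation": [0, 0, 0], "claw": 0.045}, {"offset": [0, 0, 0], "rotation": [0, 0, 0], "claw": 0.045}, {"offset": [0, 0, 0], "rotation": [0, 0, 0], "claw": 0.045}, {"offset": [0, 0, 0], "rotation": [0, 0, 0], "claw": 0.045}, {"offset": [0, 0, 0], "rotation": [0, 0, 0], "claw": 0.045}, {"offset": [0, 0, 0], "rotation": [0, 0, 0], "claw": 0.045}]' --newtons 30

```text
time_s: 13.08
tcp_pos: [469.2, -97.1, 42.1]
ee_rot: [0.704, -0.703, 0.072, -0.07]
ft_force: [-0.6, 0.1, 0.7]
width: 49.6
```

Call:
arm_command --series '[{"offset": [0, -0.005, 0], "rotation": [0, 0, 0], "claw": 0.045}, {"offset": [0, -0.012, 0], "rotation": [0, 0, 0], "claw": 0.045}, {"offset": [0, -0.018, 0], "rotation": [0, 0, 0], "claw": 0.045}, {"offset": [0, -0.018, 0], "rotation": [0, 0, 0], "claw": 0.045}]'

```text
time_s: 13.58
tcp_pos: [469.7, -97.2, 61.0]
ee_rot: [0.704, -0.704, 0.071, -0.07]
ft_force: [0.1, -0.8, -0.8]
width: 49.6
```

```bash
python3 - <<'E'
from h import *
p,r=st();shot("w9",k=1.5)
im=camera("side")[145:265,190:310,::-1];cv2.imwrite("pics/s9.png",cv2.resize(im,None,fx=5,fy=5,interpolation=cv2.INTER_CUBIC))
E
```

```text
t 13.57 tcp [469.7 -97.2  61. ] rack [-13.9  -1.   61. ] slant -0.1 yaw -0.2 roll -0.0 w 49.6 j [-0.27 -0.21  1.8  -0.    1.55 -1.65] F [ 0.1 -0.8 -0.8]
[469.7 -97.2  61. ] [ 0.7036 -0.7035  0.0712 -0.0701] 13.575
```

View pics/w9.png

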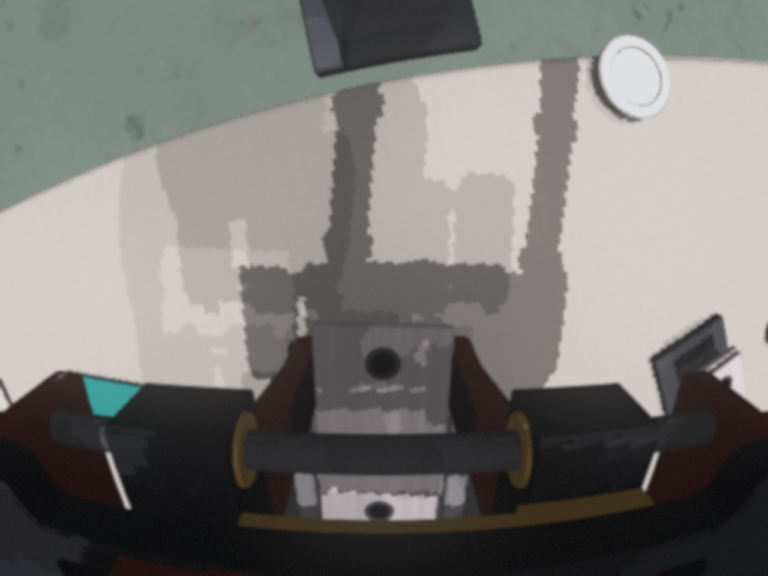

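View pics/s9.png

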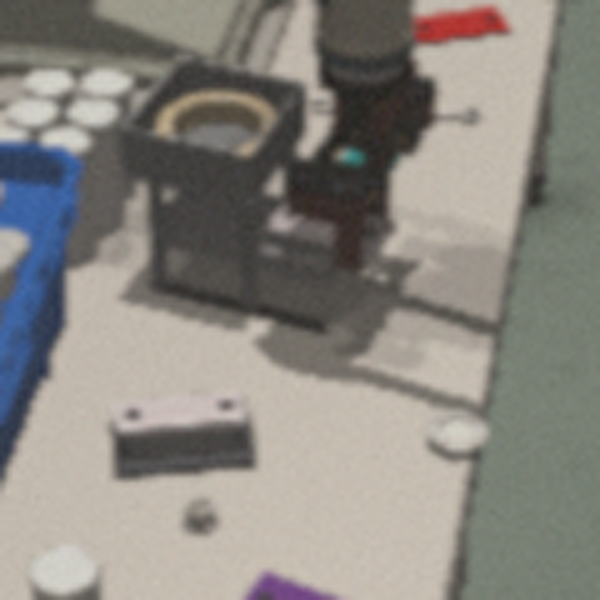

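```bash
python3 - <<'E'
from h import *
for n,P in (("w8",[(380,362),(378,510),(382,324)]),("w9",[(383,364),(379,511),(382,324)])):
  p,q=pose(n);z=60 if n=="w8" else 60+18.8
  for c in P:
    w=onz(ray("wrist",((c[0]+.5)/1.5-.5,(c[1]+.5)/1.5-.5),(p,q)),z); print(n,c,(mat(q).T@(w-p)).round(1))
p,r=st();
# targets: plate centre in tool = +dx along x
a=.327; C=np.array([577.8,106.4,0]);u=np.array([np.cos(a),np.sin(a),0])
for dx in (27,): print("place tcp xy",C-dx*u)
rel(p,r,rk(-95,-1,100),tool(-.2))
E
```

```text
w8 (380, 362) [ -8.4 -17.6  -0.4]
w8 (378, 510) [ 63.6 -17.8  -1.4]
w8 (382, 324) [-22.9 -17.6   0.3]
w9 (383, 364) [ -7.7 -17.8   0.7]
w9 (379, 511) [ 64.  -17.9  -1. ]
w9 (382, 324) [-22.9 -17.8   0.3]
t 13.68 tcp [469.3 -97.1  60.1] rack [-14.3  -1.   60.1] slant -0.2 yaw -0.2 roll -0.0 w 49.7 j [-0.27 -0.21  1.81 -0.    1.55 -1.65] F [ 0.1  0.2 -0.2]
place tcp xy [552.23072422  97.72750692   0.        ]
offset m [-0.0808 -0.0396 -0.0001] rotvec deg [ 0.   -0.01 -0.16] dist 90 ang 0.2
```

Call:
arm_command --series '[{"offset": [-0.01, 0, 0], "rotation": [0, 0, 0], "claw": 0.045}, {"offset": [-0.025, 0, 0], "rotation": [0, 0, 0], "claw": 0.045}, {"offset": [-0.04, 0, 0], "rotation": [0, 0, 0], "claw": 0.045}, {"offset": [-0.055, 0, 0], "rotation": [0, 0, 0], "claw": 0.045}, {"offset": [-0.07, 0, 0], "rotation": [0, 0, 0], "claw": 0.045}, {"offset": [-0.081, -0.01, 0], "rotation": [0, 0, 0], "claw": 0.045}, {"offset": [-0.081, -0.025, 0], "rotation": [0, 0, 0], "claw": 0.045}, {"offset": [-0.081, -0.04, 0], "rotation": [0, 0, 0], "claw": 0.045}, {"offset": [-0.081, -0.04, 0], "rotation": [0, 0, 0], "claw": 0.045}]'

```text
time_s: 14.8
tcp_pos: [391.1, -81.3, 102.2]
ee_rot: [-0.703, 0.704, -0.071, 0.071]
ft_force: [-0.7, 0.2, -1.9]
width: 49.5
```

```bash
python3 - <<'E'
from h import *
p,r=st()
a=.327; C=np.array([577.8,106.4,0]);u=np.array([np.cos(a),np.sin(a),0])
T1=C-27.6*u-60*u
rel(p,r,T1+[0,0,100],tool(a))
E
```

```text
t 14.8 tcp [391.1 -81.3 102.2] rack [-94.   -1.  102.2] slant 0.0 yaw -0.2 roll -0.0 w 49.5 j [-0.29 -0.47  1.93 -0.    1.67 -1.66] F [-0.7  0.2 -1.9]
offset m [0.0699 0.0021 0.177 ] rotvec deg [ 2.00e-02 -3.02e+01  1.00e-02] dist 190 ang 30.2
```

Call:
arm_command --series '[{"offset": [0.0, 0.0, 0.015], "rotation": [0, -3, 0], "claw": 0.045}, {"offset": [0.0, 0.0, 0.04], "rotation": [0, -8, 0], "claw": 0.045}, {"offset": [0.01, 0.0, 0.07], "rotation": [0, -13, 0], "claw": 0.045}, {"offset": [0.022, 0.0, 0.1], "rotation": [0, -18, 0], "claw": 0.045}, {"offset": [0.036, 0.001, 0.13], "rotation": [0, -23, 0], "claw": 0.045}, {"offset": [0.055, 0.002, 0.16], "rotation": [0, -27, 0], "claw": 0.045}, {"offset": [0.07, 0.002, 0.177], "rotation": [0, -30.2, 0], "claw": 0.045}, {"offset": [0.07, 0.002, 0.177], "rotation": [0, -30.2, 0], "claw": 0.045}, {"offset": [0.07, 0.002, 0.177], "rotation": [0, -30.2, 0], "claw": 0.045}]'

```text
time_s: 15.92
tcp_pos: [493.2, 78.1, 97.5]
ee_rot: [0.698, -0.697, -0.113, 0.116]
ft_force: [-0.9, -0.7, -0.7]
width: 49.5
```

```bash
python3 - <<'E'
from h import *
p,r=st();shot("w10",k=1.5)
im=camera("side")[145:265,190:310,::-1];cv2.imwrite("pics/s10.png",cv2.resize(im,None,fx=5,fy=5,interpolation=cv2.INTER_CUBIC))
im=camera("top")[120:220,170:330,::-1];cv2.imwrite("pics/t10.png",cv2.resize(im,None,fx=5,fy=5,interpolation=cv2.INTER_CUBIC))
E
```

```text
t 15.93 tcp [493.2  78.1  97.5] rack [-25.6 175.5  97.5] slant -0.2 yaw 0.326 roll 0.002 w 49.5 j [ 0.09 -0.17  1.7   0.    1.61 -1.81] F [-0.9 -0.7 -0.7]
[493.2  78.1  97.5] [ 0.698  -0.6974 -0.1132  0.1162] 15.925
```

View pics/w10.png

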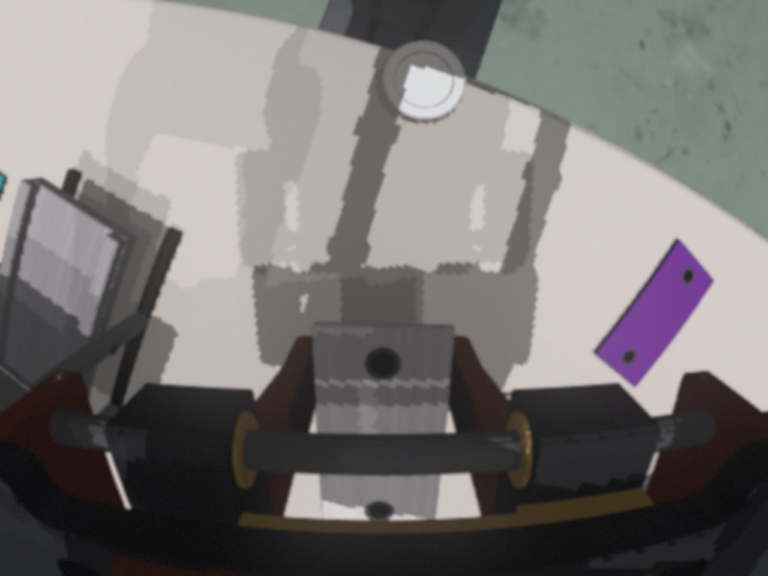

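View pics/s10.png

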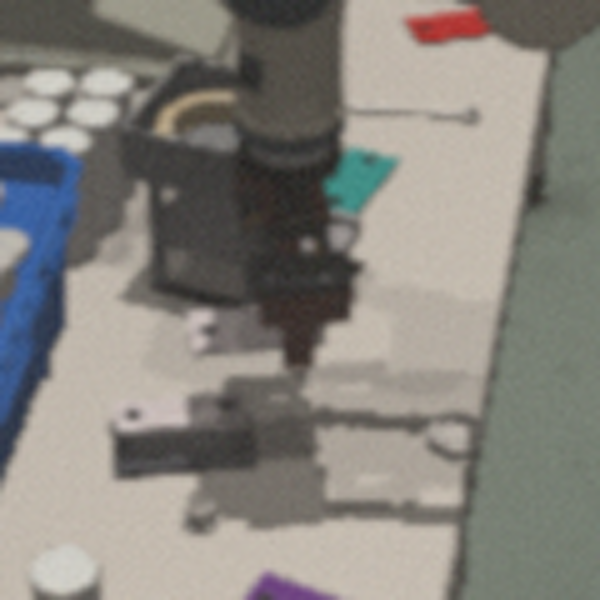

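View pics/t10.png

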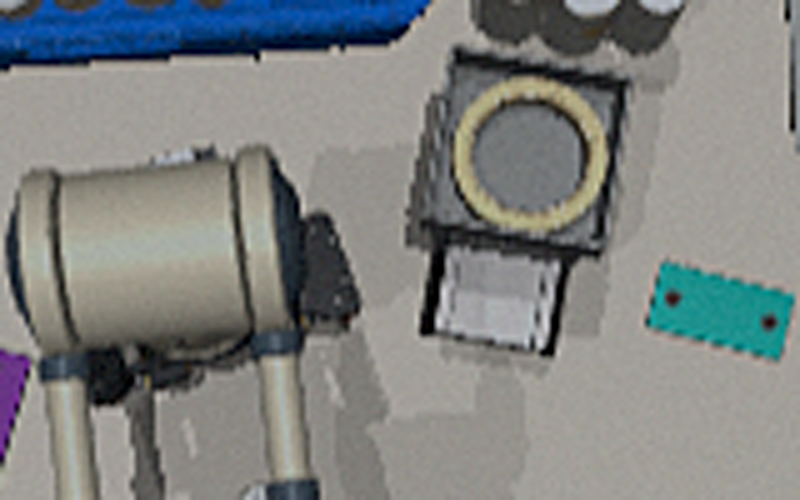

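```bash
python3 - <<'E'
from h import *
p,r=st()
a=.327; C=np.array([577.8,106.4,0]);u=np.array([np.cos(a),np.sin(a),0])
rel(p,r,C-27.6*u+[0,0,50],tool(a))
# tilt of the plate from side? print expected hole pixels in side for check
q=observe();
E
```

```text
t 16.07 tcp [493.4  77.9  98.1] rack [-25.5 175.4  98.1] slant -0.1 yaw 0.326 roll 0.001 w 49.6 j [ 0.09 -0.17  1.7   0.    1.61 -1.81] F [-0.1 -0.3 -0.6]
offset m [ 0.0616  0.048  -0.0001] rotvec deg [-0.08 -0.08 -0.15] dist 78 ang 0.2
```

Call:
arm_command --series '[{"offset": [0.015, 0.0, 0], "rotation": [0, 0, 0], "claw": 0.045}, {"offset": [0.03, 0.01, 0], "rotation": [0, 0, 0], "claw": 0.045}, {"offset": [0.045, 0.022, 0], "rotation": [0, 0, 0], "claw": 0.045}, {"offset": [0.057, 0.036, 0], "rotation": [0, 0, 0], "claw": 0.045}, {"offset": [0.0616, 0.048, 0], "rotation": [0, 0, 0], "claw": 0.045}, {"offset": [0.0616, 0.048, 0], "rotation": [0, 0, 0], "claw": 0.045}, {"offset": [0.0616, 0.048, 0], "rotation": [0, 0, 0], "claw": 0.045}]'

```text
time_s: 16.95
tcp_pos: [551.9, 98.1, 50.5]
ee_rot: [0.698, -0.697, -0.114, 0.116]
ft_force: [0.1, 0.7, -1.0]
width: 49.6
```

```bash
python3 - <<'E'
from h import *
p,r=st();shot("w11",crop=(150,150,370,370),k=2.7)
a=.327; C=np.array([577.8,106.4,0]);u=np.array([np.cos(a),np.sin(a),0])
rel(p,r,C-27.6*u+[0,0,31],tool(a))
im=camera("side")[175:265,190:290,::-1];cv2.imwrite("pics/s11.png",cv2.resize(im,None,fx=6,fy=6,interpolation=cv2.INTER_CUBIC))
E
```

```text
t 16.95 tcp [551.9  98.1  50.5] rack [ 27.9 206.8  50.5] slant -0.1 yaw 0.327 roll 0.001 w 49.6 j [ 0.11  0.02  1.61  0.    1.51 -1.78] F [ 0.1  0.7 -1. ]
[551.9  98.1  50.5] [ 0.6981 -0.6973 -0.1142  0.1158] 16.95
offset m [-0.0004  0.0195 -0.0005] rotvec deg [-0.08 -0.02 -0.12] dist 20 ang 0.1
```

View pics/w11.png

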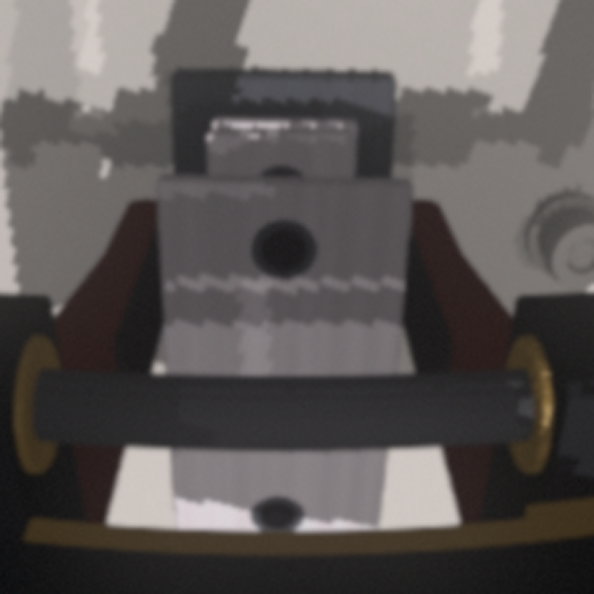

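View pics/s11.png

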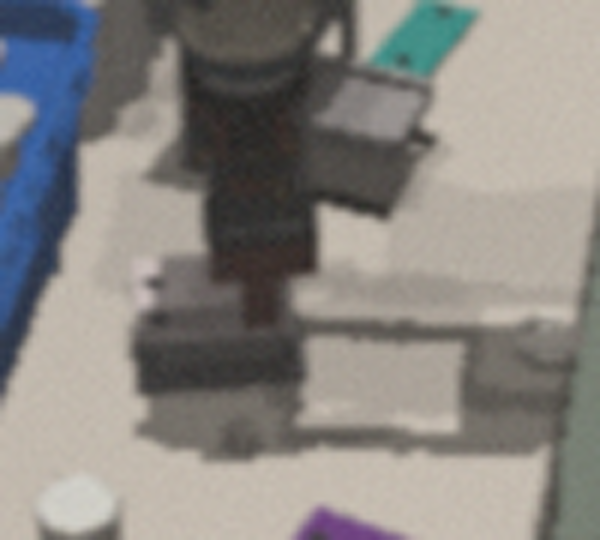

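```bash
python3 - <<'E'
from h import *
P=pose("w11");p,q=P
for c,z in [((207,140),40),((358,140),40),((282,140),40),((159,183),68.2),((411,181),68.2),((285,182),68.2),((284,249),68.2),((278,515),68.2),((283,176),40)]:
    w=onz(ray("wrist",((c[0]+.5)/2.7-.5+150,(c[1]+.5)/2.7-.5+150),P),z);print(c,(mat(q).T@(w-p)).round(1))
E
```

```text
(207, 140) [-21.7  10.5 -16.7]
(358, 140) [-21.6  10.6  17.5]
(282, 140) [-21.7  10.6   0.3]
(159, 183) [-21.7 -17.7 -23.6]
(411, 181) [-22.  -17.6  25.3]
(285, 182) [-22.  -17.6   0.8]
(284, 249) [ -7.8 -17.7   0.7]
(278, 515) [ 64.3 -17.8  -0.8]
(283, 176) [-13.   10.6   0.5]
```

The plate's front edge and the stack's front edge coincide within about 1 mm lengthwise and 0.5 mm across. I'll lower gently.

Call:
arm_command --series '[{"offset": [0, 0.007, 0], "rotation": [0, 0, 0], "claw": 0.045}, {"offset": [0, 0.013, 0], "rotation": [0, 0, 0], "claw": 0.045}, {"offset": [0, 0.018, 0], "rotation": [0, 0, 0], "claw": 0.045}, {"offset": [0, 0.02, 0], "rotation": [0, 0, 0], "claw": 0.045}, {"offset": [0, 0.0215, 0], "rotation": [0, 0, 0], "claw": 0.045}, {"offset": [0, 0.0215, 0], "rotation": [0, 0, 0], "claw": 0.045}]'

```text
time_s: 17.8
tcp_pos: [552.0, 98.4, 28.4]
ee_rot: [0.698, -0.697, -0.114, 0.116]
ft_force: [-0.3, 0.6, -0.3]
width: 49.6
```

Call:
arm_command --series '[{"offset": [0, 0.0006, 0], "rotation": [0, 0, 0], "claw": 0.045}, {"offset": [0, 0.0012, 0], "rotation": [0, 0, 0], "claw": 0.045}, {"offset": [0, 0.0012, 0], "rotation": [0, 0, 0], "claw": 0.045}]'

```text
time_s: 18.18
tcp_pos: [552.0, 98.4, 27.3]
ee_rot: [0.698, -0.697, -0.114, 0.116]
ft_force: [-0.9, 0.2, -0.5]
width: 49.4
```

Call:
arm_command --series '[{"offset": [0, 0.0005, 0], "rotation": [0, 0, 0], "claw": 0.045}, {"offset": [0, 0.001, 0], "rotation": [0, 0, 0], "claw": 0.045}, {"offset": [0, 0.001, 0], "rotation": [0, 0, 0], "claw": 0.045}]'

```text
time_s: 18.55
tcp_pos: [552.4, 98.4, 27.1]
ee_rot: [0.698, -0.697, -0.115, 0.116]
ft_force: [-1.4, -0.9, 5.1]
width: 49.5
```

Contact at 5 N. I'll open slowly.

Call:
arm_command --series '[{"offset": [0, -0.0007, 0], "rotation": [0, 0, 0], "claw": 0.045}, {"offset": [0, -0.0007, 0], "rotation": [0, 0, 0], "claw": 0.052}, {"offset": [0, -0.0007, 0], "rotation": [0, 0, 0], "claw": 0.056}, {"offset": [0, -0.0007, 0], "rotation": [0, 0, 0], "claw": 0.068}, {"offset": [0, -0.0007, 0], "rotation": [0, 0, 0], "claw": 0.075}, {"offset": [0, -0.0007, 0], "rotation": [0, 0, 0], "claw": 0.075}]'

```text
time_s: 19.3
tcp_pos: [551.9, 98.4, 26.9]
ee_rot: [0.698, -0.697, -0.114, 0.116]
ft_force: [0.2, -0.7, 0.3]
width: 74.8
```

```bash
python3 - <<'E'
from h import *
st();shot("w12",crop=(130,150,390,370),k=2.7)
im=camera("side")[175:265,190:290,::-1];cv2.imwrite("pics/s12.png",cv2.resize(im,None,fx=6,fy=6,interpolation=cv2.INTER_CUBIC))
E
```

```text
t 19.3 tcp [551.9  98.4  26.9] rack [ 27.8 207.   26.9] slant -0.2 yaw 0.327 roll 0.002 w 74.8 j [ 0.12  0.04  1.63  0.    1.47 -1.78] F [ 0.2 -0.7  0.3]
[551.9  98.4  26.9] [ 0.6981 -0.6973 -0.1141  0.1161] 19.3
```

View pics/w12.png

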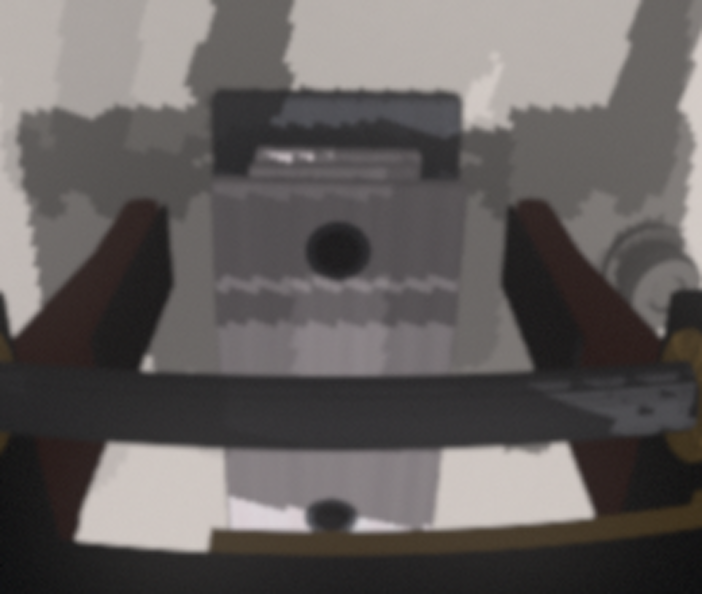

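View pics/s12.png

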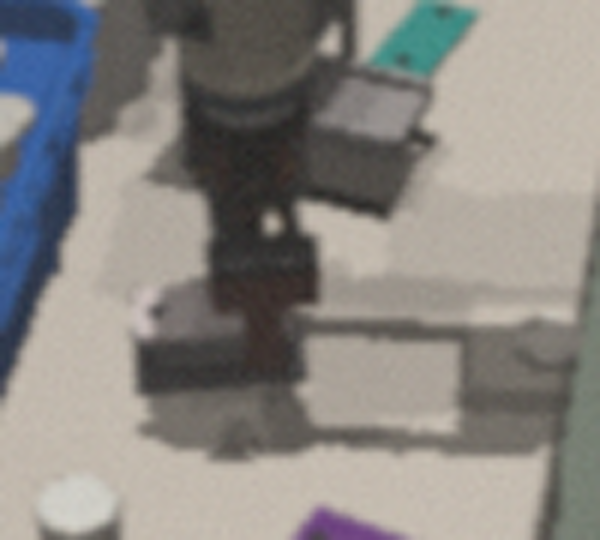

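Released; the plate lies flat and centred on the stack. I'll raise straight up, then back off for a clear check.

Call:
arm_command --series '[{"offset": [0, -0.01, 0], "rotation": [0, 0, 0], "claw": 0.08}, {"offset": [0, -0.03, 0], "rotation": [0, 0, 0], "claw": 0.08}, {"offset": [0, -0.06, 0], "rotation": [0, 0, 0], "claw": 0.08}, {"offset": [0, -0.1, 0], "rotation": [0, 0, 0], "claw": 0.08}, {"offset": [-0.04, -0.14, 0], "rotation": [0, 0, 0], "claw": 0.08}, {"offset": [-0.09, -0.17, 0], "rotation": [0, 0, 0], "claw": 0.08}, {"offset": [-0.13, -0.17, 0], "rotation": [0, 0, 0], "claw": 0.08}, {"offset": [-0.13, -0.17, 0], "rotation": [0, 0, 0], "claw": 0.08}, {"offset": [-0.13, -0.17, 0], "rotation": [0, 0, 0], "claw": 0.08}]'

```text
time_s: 20.52
tcp_pos: [429.9, 56.6, 198.3]
ee_rot: [0.698, -0.697, -0.115, 0.115]
ft_force: [0.9, 0.0, -0.3]
width: 80.0
```

```bash
python3 - <<'E'
from h import *
st();shot("w13",crop=(150,130,370,350),k=2.7)
for n,c in (("side",(190,145,310,265)),("top",(170,120,330,220))):
    x0,y0,x1,y1=c;im=camera(n)[:,:,::-1];cv2.imwrite(f"pics/{n}13.png",cv2.resize(im[y0:y1,x0:x1],None,fx=5,fy=5,interpolation=cv2.INTER_CUBIC))
E
```

```text
t 20.52 tcp [429.9  56.6 198.3] rack [-83.5 141.9 198.3] slant -0.0 yaw 0.327 roll 0.001 w 80.0 j [ 0.05 -0.36  1.69  0.    1.82 -1.85] F [ 0.9  0.  -0.3]
[429.9  56.6 198.3] [ 0.698  -0.6973 -0.1148  0.1153] 20.525
```

View pics/w13.png

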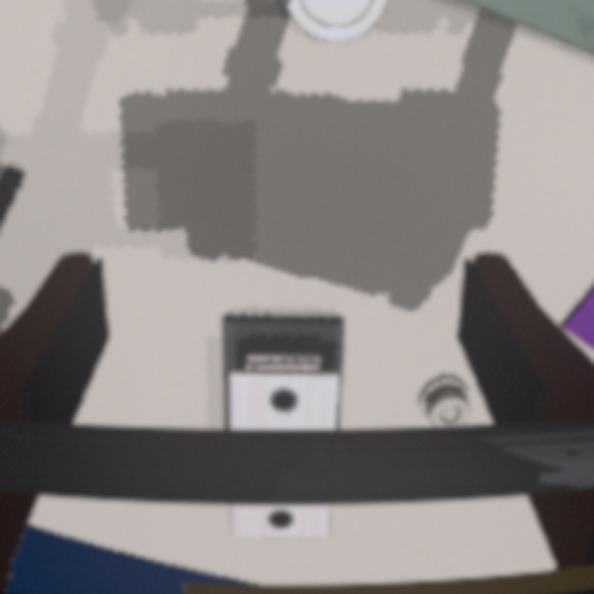

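View pics/side13.png

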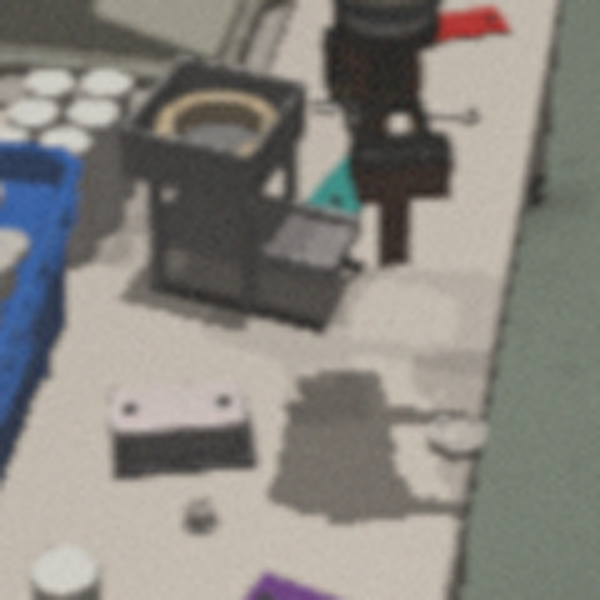

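View pics/top13.png

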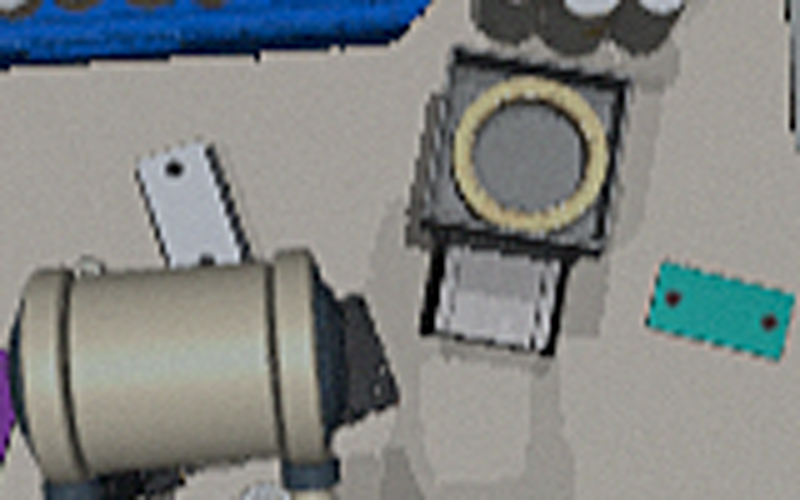

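```bash
python3 - <<'E'
from h import *
np.set_printoptions(precision=1,suppress=True)
P=pose("w13");c=lambda x,y:((x+.5)/2.7-.5+150,(y+.5)/2.7-.5+130)
n,_=tri(ray("wrist",c(284,400),P),ray("side",S(223,401)));f,_2=tri(ray("wrist",c(281,519),P),ray("top",T(174,168)),ray("side",S(129,408)))
print(n,_,f,_2,(n+f)/2,np.arctan2(*(f-n)[1::-1]))
a,b=[onz(ray("wrist",c(*q),P),45) for q in((284,400),(281,519))];print((a+b)/2,np.arctan2(*(b-a)[1::-1]))
p,q=P
for t,z in [((246,360),40),((322,360),40),((230,374),45),((340,374),45)]:
    print((mat(q).T@(onz(ray("wrist",c(*t),P),z)-p)))
E
```

```text
[545.2  96.6  45.4] [0.8, 0.8] [614.2 117.7  45.3] [1.3, 0.6, 0.9] [579.7 107.2  45.3] 0.29718781477796624
[578.8 107.6  45. ] 0.3065083823205669
[103.1 158.2 -16.2]
[103.1 158.2  18.3]
[107.6 153.2 -23.3]
[107.7 153.2  26.3]
```

```bash
python3 -c "
from workcell import *
print(finish_job()); print(observe()['time_s'])"
```

```text
the job is handed in; nothing more can be done
None
the job is handed in; nothing more can be done
```

I slid the cover plate out of the bay, gripped it by its overhang and laid it on the stack. I then handed the job in at about 20.6 s; no verdict was reported.

- **Sliding:** I pressed with closed fingertips at a 30° slant, about 9 N, in two strokes. The plate stayed flat and overhung the front edge by about 37 mm. My first 45° slant could not be reached because joint 2 hit its limit, so I used 30°. That cost no contact.
- **Placing:** I gripped the long sides with 30 N and carried the plate over. I lowered it until the wrist read 5 N, opened slowly and backed clear.
- **Last checks:**
  - The plate's top is at about 45 mm and flat.
  - Its centre is within about 2 mm of the stack centre measured at the start, and its yaw within 0.03 rad.
  - In the final wrist view the stack's visible front edge computed 4–5 mm short of the plate's. I put this down to seeing the lower edge of its front face, which lines up on that reading, but I did not measure it separately.
  - In the final side and top views the tape roll and die stand where they were. The cap is in place but partly shaded or cropped. I did not measure the tube, screwdriver or spanner again.

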